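Clear the squaring board and set up the next engraving blank

TASK

Get the next aluminium blank ready for engraving: first clear away the loose tools on the squaring board and around it, every file into the wooden tray and every ring clamp into the steel bin. Then slide the top blank sideways off its stack onto the deck of the squaring board, without lifting it off the stack or disturbing the two blanks below, and push it flush into the corner of the two fences. Once it is square, pick it up and lay it flat and centred on the rubber pad of the engraving bed, its long side along the pad's long side, and leave everything else on the bench alone.

Things in the scene. Friction and masses are not known exactly. Their poses are not given: they have to be found in the camera images.
- board: fixed squaring board: plywood deck with an L of two low dark steel fences and, beside the deck, a thin ledge that carries the stack. Origin: centre of the underside, z up. Deck: x -85..85, y -62..130 mm, top at z 39. Ledge: y -130..-62, top at z 4. Back fence: along y, inner face at x +73. Side fence: along x (-42..73), inner face at y +118. Fence tops at z 47, 8 mm above the deck
- corner_place (a point): point on the deck top where the centre of a blank's underside lies when the blank is flush against both fences, its long axis along the board's x (board frame x 18, y 88, z 39 mm). The fences are lower than a blank, so fingers can reach over them
- blank_top: the top aluminium blank of the stack, a plain block 110 x 60 x 18 mm (x, y, z), about 0.32 kg; origin: centre of its underside. It starts on blank_mid, a little askew, its long axis roughly along the board's x, its underside 1 mm above the deck so that it slides in the board's +y onto the deck
- blank_mid: the second blank of the stack, same size; stays where it is (its side faces the side of the deck, 3 mm away)
- blank_low: the lowest blank of the stack, same size; stays where it is
- tray: the file tray: fixed open tray of light wood, 110 x 170 x 45 mm outside (x, y, z), walls and floor 5 mm; origin: centre of its underside
- bin: the ring-clamp bin: fixed open bin of bare steel, nearly square, 130 x 150 x 45 mm outside (x, y, z), walls and floor 4 mm; origin: centre of its underside
- bed: the engraving bed: fixed grey slab 130 x 170 x 20 mm (x, y, z) with a screw head near each corner, and a black rubber pad 74 x 124 mm (x, y) on it, 3 mm proud; origin: centre of the slab's underside. The pad's long side is along the bed's y
- pad (a point): centre of the top face of the rubber pad, 23 mm above the bed's underside
- file1: a hand file lying flat, if present: dark wooden handle 65 x 18 x 16 mm (x, y, z) and a thin steel blade 70 x 9 x 4 mm beyond it towards +x (whole length x -33..+103 mm); origin: under the middle of the handle, which is where to grip; 60 g
- file2: a hand file lying flat, if present: dark wooden handle 65 x 18 x 16 mm (x, y, z) and a thin steel blade 70 x 9 x 4 mm beyond it towards +x (whole length x -33..+103 mm); origin: under the middle of the handle, which is where to grip; 60 g
- file3: a hand file lying flat, if present: dark wooden handle 65 x 18 x 16 mm (x, y, z) and a thin steel blade 70 x 9 x 4 mm beyond it towards +x (whole length x -33..+103 mm); origin: under the middle of the handle, which is where to grip; 60 g
- clamp1: a wooden ring clamp lying flat, if present: chunky light-wood bar 110 x 26 x 20 mm (x, y, z) with a brass band round its middle, and a dark wedge 12 mm beyond the -x end; origin: centre of its underside; 60 g
- clamp2: a wooden ring clamp lying flat, if present: chunky light-wood bar 110 x 26 x 20 mm (x, y, z) with a brass band round its middle, and a dark wedge 12 mm beyond the -x end; origin: centre of its underside; 60 g
- clamp3: a wooden ring clamp lying flat, if present: chunky light-wood bar 110 x 26 x 20 mm (x, y, z) with a brass band round its middle, and a dark wedge 12 mm beyond the -x end; origin: centre of its underside; 60 g
- jar: bystander: glass jar with a steel lid, 72 mm across, 70 mm high; origin: centre of the underside; leave alone
- bowl: bystander: green plastic bowl, 110 mm across, 50 mm high; origin: centre of the underside; leave alone
- mug: bystander: white ceramic cup, 80 mm across, 80 mm high; origin: centre of the underside; leave alone
- brick: bystander: grey soldering brick, 110 x 65 x 35 mm; origin: centre of the underside; leave alone
- pliers: bystander: red-handled pliers lying flat, 140 mm long, 12 mm high; origin: centre of the underside; leave alone

How it is judged:
By the outcome, as a careful person would: the job done as asked, in the order asked, and still so for the second after the job is handed in, with the robot touching nothing.
Of file1, file2, file3, clamp1, clamp2, clamp3 only 4 to 6 are there at a start; the rules pass over those that are not, and their reading is None.
At some moment in a run one of file2, clamp2, file3, clamp3 may be knocked a few centimetres aside while the robot is not near it.
Once in a run the grip may slacken for a moment while it holds something.
It also fails if it takes over 210 s, if anything falls off the work surface, if the arm or the gripper's body presses on something with over 40 N, if the wrist force passes 120 N, or if a joint passes its speed limit or range.

ROBOT

A 7-joint arm with a two-finger parallel gripper is mounted at the origin on the work surface. World frame = base frame: x ahead of the robot, y to its left, z up, the work surface at z = 0. Lengths are in m, angles in rad, forces in N, time in s.
With the tool pointing down it reaches from about 0.425 to 1.025 m from the base axis. Payload 9.4 kg.
Tool frame: the origin (TCP) lies at the very end of the fingers, on their centre line; the grasp point (between the pads) lies 19 mm behind it (grasp_offset is the distance from the TCP to the grasp point, in m); x points along the fingers, y is the direction in which the jaws open and shut, and the axes are right-handed (so a half turn about x gives the same grasp; the last joint's range is limited). The gripper opens to 93 mm and grips with 3 to 60 N. Pads are 15 mm wide; open, the fingers measure 128 mm over their backs; the gripper's body (75 mm by 188 mm) begins 65 mm behind the grasp point.
Start: joints at [1.22, 0.599, -0.003, 1.599, 0.002, 0.943, -0.08], TCP at [0.196, -0.698, 0.219] pointing down, gripper open.
Joint ranges: [-2.57, 2.57], [-0.35, 1.97], [-1.29, 1.29], [0.11, 2.56], [-1.05, 4.19], [0.11, 1.86], [-2.63, 2.63]. Speed limits (rad/s): [2.22, 2.22, 3.01, 3.01, 3.14, 3.14, 3.14].

INTERFACE

Orientations are given as a rotation vector (axis times angle).
In Python, from station import state, snapshot, sign_off, grasp_offset gives the robot as it stands. The module is installed in compiled form; this text tells all that it offers.
- The arm moves only by the tool apply_moves, never from a script. Its argument "deltas" is a list of rows, each a list of 3 entries, a list of its own where there are three numbers: the opening, from 0 (shut) to 1 (fully open), then the shift along the tool's x, y, z in units of 100 mm (1.0 is 100 mm), then the turn, a rotation vector about the tool's x, y, z in units of 180 degrees (1.0 is 180 degrees). In form: [[claw, [x, y, z], [wx, wy, wz]], ...]. A call has 1 to 20 rows; each row is the pose to reach, as a shift and turn from the pose commanded when the call began, along the tool's axes at that moment, turning the shorter way round; what a row does not reach only later rows make up. A row lasts 1/10 s, in which the tool goes at most 50 mm and 8.59 degrees, less where a joint would pass 70% of its speed; a pose out of reach is approached as far as the arm can. A call with a number of a shift or a turn outside -1 to 1 is refused whole. A call with a gripper value outside its range is refused whole. The fingers move at their own pace and stop on an object; "newtons" is the grip in N (left out, the last holds). Time passes only in rows, so rows that repeat a pose let the fingers close. It gives the time, the measured TCP pose, the force and the opening at its end, in the units of the state.
- state(): the state, without advancing time (a new reading comes with each control period).
- snapshot(name): name is "scene" or "side" or "wrist"; returns a dict with "img" (480x640x3 uint8, blue, green, red), "range_z" (480x640 float32, m along the optical axis (not along the pixel's ray), 0 where there is no reading), "fx", "fy", "cx", "cy" (pixels), "extrinsics" (4x4, takes a point from camera to world coordinates). Camera axes: x right, y down, z forward; pixel columns grow to the right and rows downward; lengths in m; the calibration is good to about 2 mm. The wrist camera is an equidistant fisheye: a pixel r from the principal point sees the ray r / f radians off the axis. A picture is of the moment at which its call begins.
- sign_off(): hands the job in, once; it reports no verdict.
The state is a dict: "time_s": time; "joint_positions": joint angles; "qd": joint speeds; "tau": joint torques, N m; "position": TCP position; "tool_rot": TCP orientation; "contact_force": force on the tool from outside, world axes, zero at the start; "wrist_torque": the same for the moment, N m; "finger_gap": finger opening in m.
Only numpy, scipy, OpenCV 4.12 (cv2) and the standard library are available. Lean on these libraries where they do the work, as an engineer would, in place of code of your own. Each camera call takes 0.05 s, during which the arm holds its last target. There are 200 camera calls.

## Working session

There is one attempt and no reset: what is moved stays moved. The work goes in short steps, Python scripts to look and compute and a tool call to move; the robot and the scene stay as the last step left them, time stands still between calls to the robot, and variables do not carry over. Pictures are saved under pics/ and viewed, about 12 in all and at most 16, crops included, and the job is handed in when it is done.

Besides the shell and the picture viewer there is one more tool, called after "Request:" by a JSON object that holds its "op" and its "data", one argument or row to a line. apply_moves: Moves the arm, as the interface text tells. Its arguments: {"type":"object","properties":{"deltas":{"type":"array"},"newtons":{"type":"number"}},"required":["deltas"]}

```bash
mkdir -p pics
python3 - <<'E'
from station import *
import cv2,numpy as np
np.set_printoptions(precision=4,suppress=True)
print(state(),grasp_offset)
for n in("scene","side"):
    s=snapshot(n); cv2.imwrite(f"pics/{n}0.png",s["img"]); np.savez(f"{n}0.npz",**s)
    print(n,s["fx"],s["fy"],s["cx"],s["cy"],s["extrinsics"])
E
```

```text
{'time_s': 0.0, 'joint_positions': array([ 1.2203,  0.6001, -0.0025,  1.6001,  0.0018,  0.9429, -0.0798]), 'qd': array([ 0.0006, -0.0022, -0.0003,  0.0011,  0.0006,  0.0007,  0.0002]), 'tau': array([ -0.0009, -76.5069,   1.4966, -25.2352,  -0.0525,   0.0169,
         0.0002]), 'position': array([ 0.1958, -0.6975,  0.2178]), 'tool_rot': array([ 2.0752,  0.2876, -2.076 ]), 'contact_force': array([0.4646, 0.4426, 0.0484]), 'wrist_torque': array([-0.0043,  0.0242, -0.0135]), 'finger_gap': 0.09314433231714185} 0.0188
scene 515.5346875247307 515.5346875247307 320.580175093608 238.68330588991483 [[ 0.7455  0.5723 -0.3416  0.9741]
 [ 0.6664 -0.6326  0.3946 -0.4819]
 [ 0.0097 -0.5218 -0.853   1.0664]
 [ 0.      0.      0.      1.    ]]
side 498.67047370107076 498.67047370107076 327.89754758736933 233.44306367945464 [[ 0.9687 -0.1105  0.2223  0.3353]
 [-0.2472 -0.5112  0.8231 -0.8946]
 [ 0.0227 -0.8523 -0.5225  0.6233]
 [ 0.      0.      0.      1.    ]]
```

View pics/scene0.png

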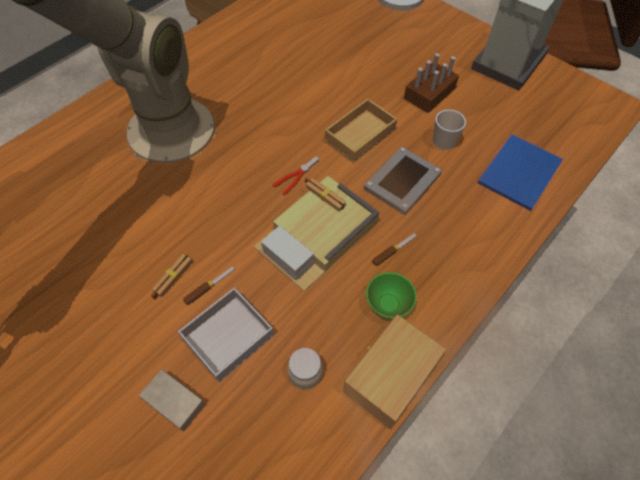

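View pics/side0.png

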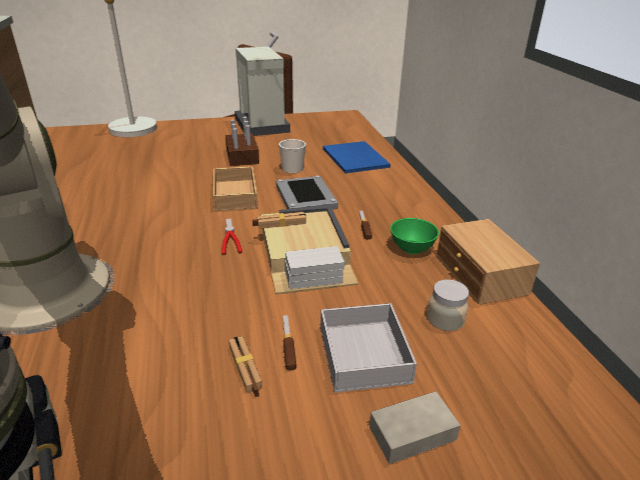

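The scene view shows four tools: file at (208,285), file at (395,248), clamp at (172,275), and clamp on the board at (325,192). The stack is at (288,252), tray at (361,130), bin at (226,333) and bed at (403,180). The side view agrees. Next I'll measure them.

```bash
cat > h.py <<'E'
from station import *
import cv2,numpy as np
from scipy.spatial.transform import Rotation as R
np.set_printoptions(precision=4,suppress=True)
def cloud(s):
    v,u=np.mgrid[:480,:640]; z=s["range_z"].astype(float)
    p=np.stack([(u-s["cx"])/s["fx"]*z,(v-s["cy"])/s["fy"]*z,z],-1)
    T=s["extrinsics"]; w=p@T[:3,:3].T+T[:3,3]; w[z<=0]=np.nan; return w
def plane(s,uv,h):
    T=s["extrinsics"]; uv=np.atleast_2d(uv).astype(float)
    d=np.c_[(uv[:,0]-s["cx"])/s["fx"],(uv[:,1]-s["cy"])/s["fy"],np.ones(len(uv))]@T[:3,:3].T
    return T[:3,3]+d*((h-T[2,3])/d[:,2])[:,None]
def rect(xy):
    (c,(a,b),t)=cv2.minAreaRect((xy*1000).astype(np.float32))
    if a<b: a,b,t=b,a,t+90
    t=(t+90)%180-90
    return np.round([*c,a,b,t],1)
def seg(w,box,zlo,zhi):
    u0,v0,u1,v1=box; q=w[v0:v1,u0:u1].reshape(-1,3); m=(q[:,2]>zlo)&(q[:,2]<zhi); return q[m]
E
python3 - <<'E'
from h import *
ims=[]
for n in("scene","side"):
    s=dict(np.load(f"{n}0.npz")); w=cloud(s)
    B={"scene":dict(fileA=(178,260,240,308),fileB=(368,228,422,268),clampA=(148,250,196,302),clampB=(300,170,350,215),stack=(255,220,320,280),tray=(322,98,400,162),bin=(175,285,278,380),bed=(362,145,445,213),board=(255,175,382,288)),
       "side":dict(fileA=(278,312,302,372),fileB=(355,206,375,242),clampA=(225,332,266,398),clampB=(248,205,308,238),stack=(282,245,348,290),tray=(208,162,262,212),bin=(318,300,416,390),bed=(274,174,340,213),board=(250,205,360,292))}[n]
    Z=dict(fileA=(.0025,.03),fileB=(.0025,.03),clampA=(.004,.03),clampB=(.045,.08),stack=(.052,.07),tray=(.03,.06),bin=(.03,.06),bed=(.01,.035),board=(.03,.055))
    print(n,"table z",np.nanmedian(w[300:310,120:140,2]) if n=="scene" else np.nanmedian(w[300:310,150:180,2]))
    for k,b in B.items():
        q=seg(w,b,*Z[k]); print(k,len(q),rect(q[:,:2]),"z",np.percentile(q[:,2],[5,50,95]))
# orthophoto of the scene view: x .2-1.0? compute range
s=dict(np.load("scene0.npz")); 
# ortho at z=0.03, 1mm/px ; x .25..1.0 across, y up -0.75..0.25
o=[]
c=plane(s,[[100,100],[640,100],[640,420],[100,420]],.0); print(c)
g=np.array([[.25,-.75],[.95,-.75],[.95,.25],[.25,.25]]) 
T=np.linalg.inv(s["extrinsics"])
def ortho(h,x0,x1,y0,y1,sc):
    P=np.array([[x0,y0,h],[x1,y0,h],[x1,y1,h],[x0,y1,h]])@T[:3,:3].T+T[:3,3]
    uv=(P[:,:2]/P[:,2:]*s["fx"]+[s["cx"],s["cy"]]).astype(np.float32)
    W,H=int((x1-x0)*sc),int((y1-y0)*sc)
    M=cv2.getPerspectiveTransform(uv,np.float32([[0,H],[W,H],[W,0],[0,0]]))
    return cv2.warpPerspective(s["img"],M,(W,H))
cv2.imwrite("pics/ortho.png",ortho(.03,.3,.95,-.75,.35,545))
E
```

```text
scene table z -0.00027487779328849715
fileA 833 [ 440.7 -253.4  140.2  136.8   48.8] z [0.0029 0.0113 0.0239]
fileB 470 [695.6 111.7 131.2 111.6  40.8] z [0.0027 0.0065 0.0174]
clampA 790 [ 365.5 -297.6  141.3  106.2  -39.7] z [0.0053 0.0173 0.0218]
clampB 575 [484.1 110.1 123.3  67.6   1.2] z [0.0461 0.0567 0.061 ]
stack 1145 [528.  -83.5 111.8  62.8  -1.1] z [0.0544 0.0576 0.0608]
tray 752 [404.  334.4 178.2 115.3  86.3] z [0.0309 0.0403 0.0468]
bin 889 [ 564.4 -308.8  150.8  133.1   85.1] z [0.0314 0.0423 0.047 ]
bed 2795 [593.6 286.7 244.3 223.1 -50.1] z [0.0153 0.0209 0.0253]
board 5019 [582.8  25.  295.2 275.1   9. ] z [0.035  0.0394 0.0499]
side table z 0.0006309106899637928
fileA 484 [ 442.5 -251.6  141.6   37.6   80.9] z [0.003  0.0145 0.0174]
fileB 183 [701.7 118.1 163.9  26.3  80.6] z [0.0032 0.0138 0.0168]
clampA 987 [ 361.3 -300.3  124.1   26.9  -80.4] z [0.0073 0.0194 0.0219]
clampB 628 [491.7 109.4 139.8  70.9   0.7] z [0.0457 0.0553 0.0603]
stack 1045 [525.9 -83.5 110.3  66.   -0.9] z [0.0541 0.0579 0.0595]
tray 566 [403.  334.7 182.1 108.7  86.3] z [0.0311 0.0401 0.0463]
bin 1744 [ 561.9 -309.8  153.7  130.3   85.2] z [0.031  0.0405 0.0458]
bed 1469 [586.3 282.2 175.5 129.8 -87.9] z [0.0169 0.021  0.0244]
board 3712 [517.6  15.8 263.9 194.7  88.5] z [0.0351 0.0396 0.0511]
[[-0.2378 -0.0658  0.    ]
 [ 0.9233  0.9938  0.    ]
 [ 1.3069  0.1236  0.    ]
 [ 0.5034 -0.5977  0.    ]]
```

View pics/ortho.png

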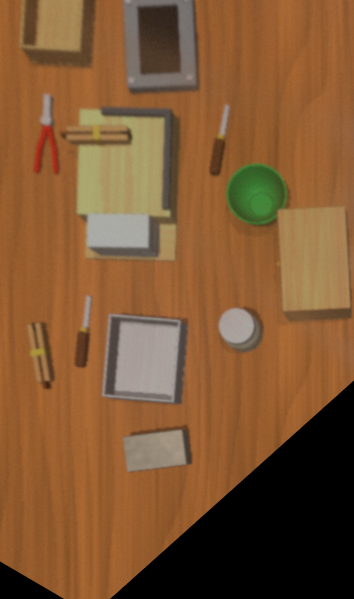

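Run:
```python
from h import *
s=dict(np.load("scene0.npz")); w=cloud(s); s2=dict(np.load("side0.npz")); w2=cloud(s2)
# colour masks for tool parts; print contours
def comp(s,w,box,f,name,zr):
    u0,v0,u1,v1=box; hsv=cv2.cvtColor(s["img"],cv2.COLOR_BGR2HSV)[v0:v1,u0:u1]; q=w[v0:v1,u0:u1]
    m=f(hsv)&(q[...,2]>zr[0])&(q[...,2]<zr[1])
    n,l,st,_=cv2.connectedComponentsWithStats(m.astype(np.uint8),connectivity=8)
    if n<2: print(name,"none");return
    i=1+np.argmax(st[1:,4]); p=q[l==i]; print(name,st[i,4],rect(p[:,:2]),np.nanmedian(p,0))
dark=lambda h:(h[...,2]<120)
steel=lambda h:(h[...,1]<70)&(h[...,2]>110)
brass=lambda h:(h[...,0]>20)&(h[...,0]<32)&(h[...,1]>140)
for nm,S,W,BA,BB,CA,CB in(("scene",s,w,(178,260,240,308),(368,228,422,268),(148,250,196,302),(300,170,350,215)),("side",s2,w2,(278,312,302,372),(355,206,375,242),(225,332,266,398),(248,205,308,238))):
    print(nm)
    comp(S,W,BA,dark,"fA handle",(.005,.03)); comp(S,W,BA,steel,"fA blade",(-.01,.03))
    comp(S,W,BB,dark,"fB handle",(.005,.03)); comp(S,W,BB,steel,"fB blade",(-.01,.03))
    comp(S,W,CA,brass,"cA band",(.005,.04)); comp(S,W,CA,lambda h:h[...,2]>0,"cA all",(.012,.04)); comp(S,W,CA,dark,"cA wedge",(.005,.04))
    comp(S,W,CB,brass,"cB band",(.05,.08)); comp(S,W,CB,lambda h:h[...,2]>0,"cB all",(.052,.08));comp(S,W,CB,dark,"cB wedge",(.044,.08))
    # pad & fence
    bb=(360,140,445,215) if nm=="scene" else (274,174,340,213)
    comp(S,W,bb,lambda h:h[...,2]<90,"pad",(.01,.04))
    bd=(255,175,382,288) if nm=="scene" else (250,205,360,292)
    comp(S,W,bd,lambda h:h[...,2]<110,"fence",(.035,.06))
    comp(S,W,bd,lambda h:(h[...,0]>18)&(h[...,1]>60),"deck",(.034,.044))
```

```text
scene
fA handle 234 [ 439.5 -287.    64.9   18.9   82.9] [ 0.4421 -0.2879  0.0146]
fA blade 113 [ 511.7 -249.9   36.1   23.    44.8] [ 0.5152 -0.2479  0.0035]
fB handle 208 [692.9  73.3  68.8  17.8  79.6] [0.6935 0.0706 0.0146]
fB blade 71 [705.1 145.5  54.8   9.3  80.3] [0.7054 0.1452 0.0037]
cA band 51 [ 362.3 -294.5   25.9   12.4    7.3] [ 0.3634 -0.2936  0.0202]
cA all 554 [ 363.  -299.4  123.2   29.5  -80.7] [ 0.3652 -0.2978  0.0186]
cA wedge 184 [ 368.5 -299.2  121.8   19.3  -80.2] [ 0.3741 -0.314   0.0123]
cB band 46 [490.2  90.3  26.8  13.7  86.2] [0.49   0.0905 0.0591]
cB all 430 [484.6  91.9 123.1  29.8   0.5] [0.4918 0.0904 0.0578]
cB wedge 121 [492.5  84.4 108.4  24.1   5.8] [0.511  0.0796 0.0499]
pad 1090 [589.  284.7 126.6  75.5 -86.5] [0.5891 0.2841 0.0228]
fence 632 [554.5  52.6 182.6 127.   88.8] [0.6095 0.0991 0.0457]
deck 3613 [532.3  46.9 192.7 172.4  87.6] [0.5336 0.0305 0.0388]
side
fA handle 333 [ 436.4 -287.7   68.1   18.    84.1] [ 0.4356 -0.295   0.0154]
fA blade 89 [ 445.1 -210.8   50.5    9.    84.3] [ 0.445  -0.2116  0.0042]
fB handle 131 [689.9  70.1  65.3  18.6  80.4] [0.6874 0.063  0.0146]
fB blade 35 [705.6 150.1  50.3  11.5  79.3] [0.7051 0.1529 0.0035]
cA band 65 [ 360.8 -295.1   25.3   12.6    9.9] [ 0.3592 -0.2945  0.0211]
cA all 854 [ 361.2 -300.3  124.    26.8  -80.5] [ 0.361  -0.3026  0.0198]
cA wedge 127 [ 371.7 -330.9   61.9   20.8   87. ] [ 0.3687 -0.3487  0.0154]
cB band 2 [493.  105.8   6.    0.  -76.4] [0.493  0.1058 0.0584]
cB all 392 [482.6  90.8 120.4  34.6   3.6] [0.4858 0.0855 0.0578]
cB wedge 102 [526.2 136.7  70.5  16.9   2.1] [0.5258 0.1345 0.0466]
pad 607 [587.7 286.1 135.6  76.5 -88. ] [0.5873 0.277  0.0229]
fence 452 [552.1  53.8 186.4 126.7  88.2] [0.6027 0.1229 0.0466]
deck 798 [575.5  39.2 185.2  66.2 -88.1] [0.5718 0.0427 0.039 ]
```

The overhead view confirms the layout: files and clamp A run roughly along world y, clamp B along x, and the stack sits on the −y side of the deck. The fence corner is at +x,+y. I'll write a planner next.

```bash
cat >> h.py <<'E'
def Rt(psi):
    c,s=np.cos(np.radians(psi)),np.sin(np.radians(psi))
    return np.array([[0,c,s],[0,s,-c],[-1,0,0]],float)
def cur():
    s=state(); return np.array(s["position"]),R.from_rotvec(s["tool_rot"]).as_matrix(),s
def plan(*wps):
    """wps: (x,y,z,psi) in m,deg; prints per-leg shift/turn from the previous pose (first from measured)"""
    p,M,s=cur(); print("t%.2f"%s["time_s"],"pos",p,"psi %.2f"%np.degrees(np.arctan2(M[1,1],M[0,1])),"gap %.4f"%s["finger_gap"],"F",s["contact_force"],"q",s["joint_positions"].round(2))
    for x,y,z,a in wps:
        N=Rt(a); d=M.T@(np.array([x,y,z])-p)/.1; r=R.from_matrix(M.T@N).as_rotvec()/np.pi
        print("  d",d.round(3),"turn",r.round(4)); p,M=np.array([x,y,z]),N
E
python3 - <<'E'
from h import *
plan((.196,-.698,.218,0),(.438,-.2875,.15,-6.5)); plan((.438,-.2875,.15,173.5))
E
```

```text
t0.10 pos [ 0.1959 -0.6976  0.2179] psi -74.31 gap 0.0932 F [-0.9786 -0.0993 -0.0818] q [ 1.22  0.6  -0.    1.6   0.    0.94 -0.08]
  d [-0.001  0.004  0.   ] turn [-0.4128 -0.0003  0.0004]
  d [ 0.68   2.42  -4.105] turn [0.0361 0.     0.    ]
t0.10 pos [ 0.1959 -0.6976  0.2179] psi -74.31 gap 0.0932 F [-0.9786 -0.0993 -0.0818] q [ 1.22  0.6  -0.    1.6   0.    0.94 -0.08]
  d [ 0.683 -3.292 -3.44 ] turn [0.6233 0.0005 0.0003]
```

Request:
{"op": "apply_moves", "data": {
  "deltas": [
    [0.4, [0, 0, 0], [-0.047, 0, 0]],
    [0.4, [0, 0, 0], [-0.094, 0, 0]],
    [0.4, [0, 0, 0], [-0.141, 0, 0]],
    [0.4, [0, 0, 0], [-0.188, 0, 0]],
    [0.4, [0, 0, 0], [-0.235, 0, 0]],
    [0.4, [0, 0, 0], [-0.282, 0, 0]],
    [0.4, [0, 0, 0], [-0.329, 0, 0]],
    [0.4, [0, 0, 0], [-0.377, 0, 0]],
    [0.4, [0, 0, 0], [-0.377, 0, 0]],
    [0.4, [0, 0, 0], [-0.377, 0, 0]]
  ],
  "newtons": 25
}}

```text
time_s: 1.1
position: [0.1957, -0.6979, 0.2182]
tool_rot: [1.296, 1.152, -1.295]
contact_force: [-0.2, -0.8, -0.1]
finger_gap: 0.037
```

Run:
```python
from h import *
plan((.438,-.2875,.15,-6.5),(.438,-.2875,.003,-6.5))
```

```text
t1.10 pos [ 0.1957 -0.6979  0.2182] psi -6.72 gap 0.0370 F [-0.1679 -0.8196 -0.1233] q [ 1.42  0.62 -0.33  1.59  0.23  0.98  0.9 ]
  d [ 0.685  1.926 -4.359] turn [-0.0012 -0.0002  0.    ]
  d [1.47 0.   0.  ] turn [0. 0. 0.]
```

Request:
{"op": "apply_moves", "data": {
  "deltas": [
    [0.4, [0, 0.195, -0.435], [0, 0, 0]],
    [0.4, [0, 0.39, -0.87], [0, 0, 0]],
    [0.4, [0, 0.39, -0.87], [0, 0, 0]],
    [0.4, [0, 0.39, -0.87], [0, 0, 0]]
  ]
}}

```text
time_s: 1.5
position: [0.2456, -0.6153, 0.2191]
tool_rot: [1.292, 1.153, -1.292]
contact_force: [-0.7, -0.8, 0.5]
finger_gap: 0.0373
```

Request:
{"op": "apply_moves", "data": {
  "deltas": [
    [0.4, [0, 0.195, -0.435], [0, 0, 0]],
    [0.4, [0, 0.39, -0.87], [0, 0, 0]],
    [0.4, [0, 0.39, -0.87], [0, 0, 0]],
    [0.4, [0, 0.39, -0.87], [0, 0, 0]]
  ]
}}

```text
time_s: 1.9
position: [0.2931, -0.5345, 0.2189]
tool_rot: [1.292, 1.153, -1.293]
contact_force: [-1.3, -0.5, 0.4]
finger_gap: 0.0376
```

Request:
{"op": "apply_moves", "data": {
  "deltas": [
    [0.4, [0, 0.195, -0.435], [0, 0, 0]],
    [0.4, [0, 0.39, -0.87], [0, 0, 0]],
    [0.4, [0, 0.39, -0.87], [0, 0, 0]],
    [0.4, [0, 0.39, -0.87], [0, 0, 0]]
  ]
}}

```text
time_s: 2.3
position: [0.3414, -0.4531, 0.2187]
tool_rot: [1.292, 1.153, -1.293]
contact_force: [0.0, -0.9, -0.1]
finger_gap: 0.0374
```

Request:
{"op": "apply_moves", "data": {
  "deltas": [
    [0.4, [0, 0.195, -0.435], [0, 0, 0]],
    [0.4, [0, 0.39, -0.87], [0, 0, 0]],
    [0.4, [0, 0.39, -0.87], [0, 0, 0]],
    [0.4, [0, 0.39, -0.87], [0, 0, 0]]
  ]
}}

```text
time_s: 2.7
position: [0.3899, -0.3714, 0.2186]
tool_rot: [1.292, 1.153, -1.293]
contact_force: [-0.4, -0.2, -1.4]
finger_gap: 0.037
```

Request:
{"op": "apply_moves", "data": {
  "deltas": [
    [0.4, [0, 0.18, -0.43], [0, 0, 0]],
    [0.4, [0.68, 0.36, -0.87], [0, 0, 0]],
    [0.4, [0.68, 0.36, -0.87], [0, 0, 0]],
    [0.4, [0.68, 0.36, -0.87], [0, 0, 0]],
    [0.4, [0.68, 0.36, -0.87], [0, 0, 0]]
  ]
}}

```text
time_s: 3.2
position: [0.4349, -0.2896, 0.1504]
tool_rot: [1.292, 1.153, -1.295]
contact_force: [-0.2, 0.3, -0.9]
finger_gap: 0.0376
```

Run:
```python
from h import *
plan((.438,-.2875,.003,-6.5))
s=snapshot("wrist"); cv2.imwrite("pics/w1.png",s["img"])
print(s["fx"],s["cx"],s["cy"],np.linalg.inv(np.vstack([np.c_[cur()[1],cur()[0]],[0,0,0,1]]))@s["extrinsics"])
```

```text
t3.20 pos [ 0.4349 -0.2896  0.1504] psi -6.59 gap 0.0376 F [-0.2005  0.3194 -0.8624] q [ 0.73  0.48 -0.35  2.11  0.28  0.6   0.07]
  d [ 1.474  0.031 -0.025] turn [-0.0005  0.0002  0.0005]
371.64829954431775 324.3528598989326 241.9177412741394 [[ 0.0011 -0.2861  0.9582 -0.1648]
 [ 1.      0.0017 -0.0007  0.0008]
 [-0.0014  0.9582  0.2861 -0.0804]
 [ 0.      0.      0.      1.    ]]
```

View pics/w1.png

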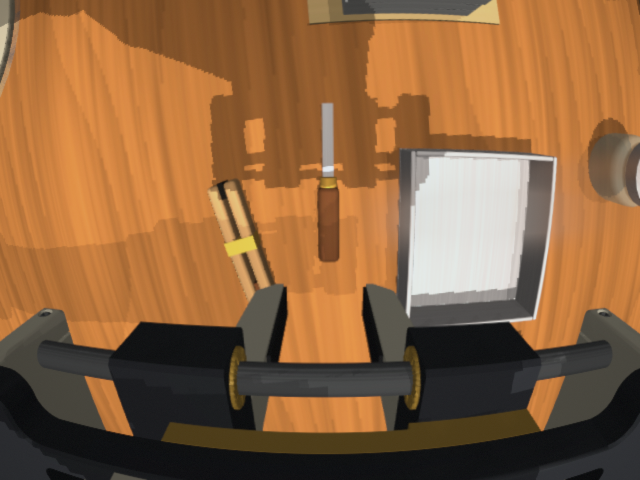

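Wrist view: the file lies along the tool axis at column 328 with its handle at rows 180–260, and the bin is to the right. I'll descend, grip and lift.

Request:
{"op": "apply_moves", "data": {
  "deltas": [
    [0.4, [0.4, 0.03, -0.025], [0, 0, 0]],
    [0.4, [0.8, 0.03, -0.025], [0, 0, 0]],
    [0.4, [0.8, 0.03, -0.025], [0, 0, 0]],
    [0.4, [0.8, 0.03, -0.025], [0, 0, 0]]
  ]
}}

```text
time_s: 3.65
position: [0.4386, -0.2867, 0.0715]
tool_rot: [1.292, 1.153, -1.294]
contact_force: [-0.2, -0.5, 1.0]
finger_gap: 0.0374
```

Request:
{"op": "apply_moves", "data": {
  "deltas": [
    [0.4, [0.35, 0, 0], [0, 0, 0]],
    [0.4, [0.5, 0, 0], [0, 0, 0]],
    [0.4, [0.6, 0, 0], [0, 0, 0]],
    [0.4, [0.67, 0, 0], [0, 0, 0]],
    [0.4, [0.67, 0, 0], [0, 0, 0]],
    [0.4, [0.67, 0, 0], [0, 0, 0]],
    [0.1, [0.67, 0, 0], [0, 0, 0]],
    [0.1, [0.67, 0, 0], [0, 0, 0]],
    [0.0, [0.67, 0, 0], [0, 0, 0]],
    [0.0, [0.67, 0, 0], [0, 0, 0]],
    [0.0, [0.67, 0, 0], [0, 0, 0]],
    [0.0, [0.67, 0, 0], [0, 0, 0]],
    [0.0, [0.67, 0, 0], [0, 0, 0]]
  ],
  "newtons": 30
}}

```text
time_s: 4.95
position: [0.439, -0.2853, 0.0039]
tool_rot: [1.292, 1.153, -1.292]
contact_force: [-1.9, -0.5, 6.2]
finger_gap: 0.0175
```

Request:
{"op": "apply_moves", "data": {
  "deltas": [
    [0, [-0.2, 0, 0], [0, 0, 0]],
    [0, [-0.5, 0, 0], [0, 0, 0]],
    [0, [-0.9, 0, 0], [0, 0, 0]],
    [0, [-0.9, 0, 0], [0, 0, 0]],
    [0, [-0.9, 0, 0], [0, 0, 0]]
  ]
}}

```text
time_s: 5.45
position: [0.4392, -0.2856, 0.0943]
tool_rot: [1.292, 1.152, -1.291]
contact_force: [-0.3, -0.1, -1.7]
finger_gap: 0.0178
```

Run:
```python
from h import *
# board geometry + pad from initial cloud; tray lanes
for n in("scene","side"):
    s=dict(np.load(f"{n}0.npz"));w=cloud(s)
    b=(360,140,445,215) if n=="scene" else (274,174,340,213)
    hsv=cv2.cvtColor(s["img"],cv2.COLOR_BGR2HSV); m=np.zeros((480,640),np.uint8); m[b[1]:b[3],b[0]:b[2]]=1
    sl=m.astype(bool)&(w[...,2]>.016)&(w[...,2]<.03)&(hsv[...,1]<90)
    k,l,st,_=cv2.connectedComponentsWithStats(sl.astype(np.uint8)); l=(l==1+np.argmax(st[1:,4])); print(n,"slab",rect(w[l][:,:2]))
t=np.radians(-3.7);c=np.array([.4035,.3345]);ex=np.array([np.cos(t),np.sin(t)]);ey=np.array([-ex[1],ex[0]])
A=c-.018*ex-.035*ey;B=c+.018*ex-.035*ey;print(A,B)
plan((.438,-.2875,.16,-3.7),(*A,.16,-3.7),(*A,.025,-3.7))
```

```text
scene slab [588.7 283.8 174.  130.1 -87.4]
side slab [586.3 282.2 175.5 129.8 -87.9]
[0.3833 0.3007] [0.4192 0.2984]
t5.45 pos [ 0.4392 -0.2856  0.0943] psi -6.48 gap 0.0178 F [-0.3462 -0.1252 -1.7443] q [ 0.68  0.56 -0.3   2.15  0.36  0.47 -0.01]
  d [-0.657 -0.008  0.02 ] turn [-0.0155  0.0003 -0.0006]
  d [ 0.    -0.926 -5.835] turn [0. 0. 0.]
  d [1.35 0.   0.  ] turn [0. 0. 0.]
```

Request:
{"op": "apply_moves", "data": {
  "deltas": [
    [0, [-0.3, 0, 0], [-0.0155, 0, 0]],
    [0, [-0.65, 0, 0.02], [-0.0155, 0, 0]],
    [0, [-0.65, 0, 0.02], [-0.0155, 0, 0]]
  ]
}}

```text
time_s: 5.75
position: [0.4399, -0.2879, 0.1606]
tool_rot: [1.257, 1.175, -1.255]
contact_force: [0.7, -0.1, -0.9]
finger_gap: 0.0181
```

Request:
{"op": "apply_moves", "data": {
  "deltas": [
    [0, [0, 0.05, -0.32], [0, 0, 0]],
    [0, [0, 0.1, -0.64], [0, 0, 0]],
    [0, [0, 0.14, -0.96], [0, 0, 0]],
    [0, [0, 0.14, -0.96], [0, 0, 0]]
  ]
}}

```text
time_s: 6.15
position: [0.4592, -0.1879, 0.1571]
tool_rot: [1.253, 1.184, -1.252]
contact_force: [-0.1, -0.6, -0.6]
finger_gap: 0.0177
```

Request:
{"op": "apply_moves", "data": {
  "deltas": [
    [0, [0, 0.05, -0.32], [0, 0, 0]],
    [0, [0, 0.1, -0.64], [0, 0, 0]],
    [0, [0, 0.14, -0.96], [0, 0, 0]],
    [0, [0, 0.14, -0.96], [0, 0, 0]]
  ]
}}

```text
time_s: 6.55
position: [0.4794, -0.0935, 0.1574]
tool_rot: [1.253, 1.183, -1.252]
contact_force: [0.5, -0.3, -0.6]
finger_gap: 0.0179
```

Request:
{"op": "apply_moves", "data": {
  "deltas": [
    [0, [0, 0.05, -0.32], [0, 0, 0]],
    [0, [0, 0.1, -0.64], [0, 0, 0]],
    [0, [0, 0.14, -0.96], [0, 0, 0]],
    [0, [0, 0.14, -0.96], [0, 0, 0]]
  ]
}}

```text
time_s: 6.95
position: [0.4996, 0.001, 0.1576]
tool_rot: [1.254, 1.182, -1.252]
contact_force: [0.2, 0.1, -0.2]
finger_gap: 0.0178
```

Request:
{"op": "apply_moves", "data": {
  "deltas": [
    [0, [0, -0.15, -0.32], [0, 0, 0]],
    [0, [0, -0.3, -0.64], [0, 0, 0]],
    [0, [0, -0.45, -0.97], [0, 0, 0]],
    [0, [0, -0.45, -0.97], [0, 0, 0]]
  ]
}}

```text
time_s: 7.35
position: [0.4587, 0.1, 0.1578]
tool_rot: [1.252, 1.183, -1.253]
contact_force: [0.6, -0.1, -0.9]
finger_gap: 0.0176
```

Request:
{"op": "apply_moves", "data": {
  "deltas": [
    [0, [0, -0.15, -0.32], [0, 0, 0]],
    [0, [0, -0.3, -0.64], [0, 0, 0]],
    [0, [0, -0.45, -0.97], [0, 0, 0]],
    [0, [0, -0.45, -0.97], [0, 0, 0]]
  ]
}}

```text
time_s: 7.75
position: [0.4207, 0.1997, 0.158]
tool_rot: [1.253, 1.182, -1.253]
contact_force: [0.8, -0.1, -0.3]
finger_gap: 0.0178
```

Request:
{"op": "apply_moves", "data": {
  "deltas": [
    [0, [0, -0.15, -0.32], [0, 0, 0]],
    [0, [0, -0.3, -0.64], [0, 0, 0]],
    [0, [0, -0.45, -0.97], [0, 0, 0]],
    [0, [0, -0.45, -0.97], [0, 0, 0]],
    [0, [0, -0.45, -0.97], [0, 0, 0]]
  ]
}}

```text
time_s: 8.25
position: [0.3834, 0.2952, 0.1578]
tool_rot: [1.254, 1.178, -1.257]
contact_force: [-0.5, -1.5, -1.8]
finger_gap: 0.0175
```

Run:
```python
from h import *
plan((.3833,.3007,.022,-3.7))
s=snapshot("wrist"); cv2.imwrite("pics/w2.png",s["img"])
```

```text
t8.25 pos [0.3834 0.2952 0.1578] psi -3.65 gap 0.0175 F [-0.4818 -1.4568 -1.7634] q [-0.5   0.43 -0.37  2.18  0.28  0.58 -1.14]
  d [ 1.358 -0.004 -0.057] turn [0.0003 0.0006 0.0002]
```

View pics/w2.png

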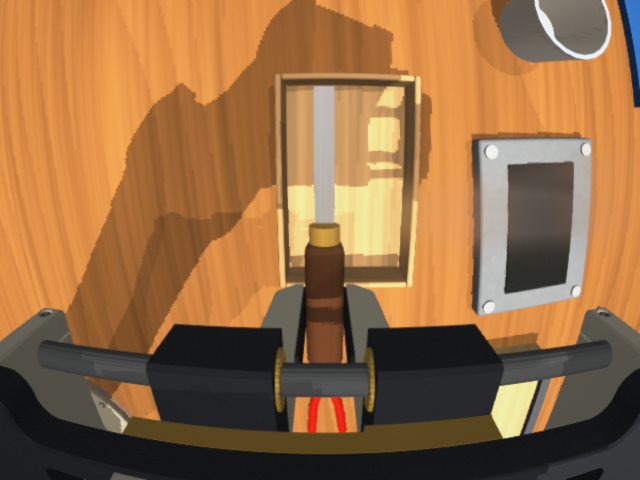

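The file is held straight (column 324) above the tray, which spans (275–420, 75–285). The bed is on the right. I'll lower and release.

Request:
{"op": "apply_moves", "data": {
  "deltas": [
    [0, [0.4, 0, -0.05], [0, 0, 0]],
    [0, [0.8, 0, -0.05], [0, 0, 0]],
    [0, [0.8, 0, -0.05], [0, 0, 0]],
    [0, [0.8, 0, -0.05], [0, 0, 0]]
  ]
}}

```text
time_s: 8.7
position: [0.3835, 0.2998, 0.0785]
tool_rot: [1.255, 1.177, -1.26]
contact_force: [0.4, -0.1, -0.9]
finger_gap: 0.0177
```

Request:
{"op": "apply_moves", "data": {
  "deltas": [
    [0, [0.3, 0, 0], [0, 0, 0]],
    [0, [0.53, 0, 0], [0, 0, 0]],
    [0, [0.53, 0, 0], [0, 0, 0]],
    [0, [0.53, 0, 0], [0, 0, 0]],
    [0.27, [0.53, 0, 0], [0, 0, 0]],
    [0.27, [0.53, 0, 0], [0, 0, 0]],
    [0.27, [0.53, 0, 0], [0, 0, 0]],
    [0.27, [0.53, 0, 0], [0, 0, 0]],
    [0.27, [0.1, 0, 0], [0, 0, 0]],
    [0.27, [-0.4, 0, 0], [0, 0, 0]],
    [0.27, [-0.8, 0, 0], [0, 0, 0]],
    [0.27, [-0.8, 0, 0], [0, 0, 0]]
  ]
}}

```text
time_s: 9.9
position: [0.3849, 0.3031, 0.1633]
tool_rot: [1.263, 1.178, -1.25]
contact_force: [0.9, 0.5, -0.8]
finger_gap: 0.0255
```

Run:
```python
from h import *
s=snapshot("scene"); w=cloud(s); np.savez("scene1.npz",**s)
def comp(box,f,name,zr):
    u0,v0,u1,v1=box; hsv=cv2.cvtColor(s["img"],cv2.COLOR_BGR2HSV)[v0:v1,u0:u1]; q=w[v0:v1,u0:u1]
    m=f(hsv)&(q[...,2]>zr[0])&(q[...,2]<zr[1])
    n,l,st,_=cv2.connectedComponentsWithStats(m.astype(np.uint8),connectivity=8)
    if n<2: print(name,"none");return
    i=1+np.argmax(st[1:,4]); p=q[l==i]; print(name,st[i,4],rect(p[:,:2]),np.nanmedian(p,0))
comp((368,228,422,268),lambda h:h[...,2]<120,"fB handle",(.005,.03))
comp((148,250,196,302),lambda h:h[...,2]>0,"cA all",(.012,.04))
comp((290,160,360,215),lambda h:h[...,2]>0,"cB all",(.052,.08))
plan((.50,.15,.15,80),(.4906,.092,.15,90),(.4906,.092,.045,90))
cv2.imwrite("pics/s1.png",s["img"])
```

```text
fB handle 202 [692.8  72.8  66.1  18.1  79.1] [0.694  0.0695 0.0149]
cA all 544 [ 363.9 -299.5  122.4   28.9  -80.6] [ 0.3645 -0.2981  0.0186]
cB all 432 [485.6  91.1 123.6  30.1  -1. ] [0.4922 0.0907 0.058 ]
t9.95 pos [0.3843 0.3022 0.1611] psi -3.71 gap 0.0252 F [ 0.333  -0.2723 -0.6783] q [-0.49  0.43 -0.4   2.17  0.3   0.59 -1.17]
  d [0.111 1.252 1.444] turn [-0.4651  0.     -0.0018]
  d [ 0.    -0.588  0.008] turn [-0.0556  0.      0.    ]
  d [1.05 0.   0.  ] turn [0. 0. 0.]
```

View pics/s1.png

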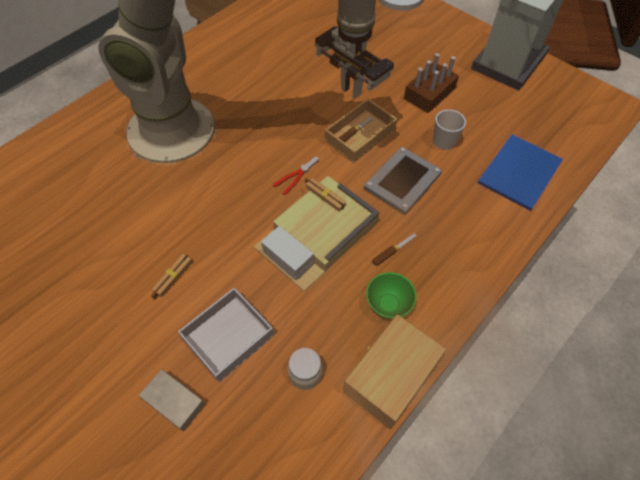

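File A is in the tray at (357,130) and the other objects have not moved. File B is next.

Request:
{"op": "apply_moves", "data": {
  "deltas": [
    [0.4, [0, 0.27, 0.175], [0, 0, 0]],
    [0.4, [0, 0.54, 0.35], [0, 0, 0]],
    [0.4, [0, 0.805, 0.525], [0, 0, 0]],
    [0.4, [0, 0.805, 0.525], [0, 0, 0]]
  ]
}}

```text
time_s: 10.35
position: [0.4627, 0.2406, 0.1571]
tool_rot: [1.258, 1.174, -1.262]
contact_force: [-0.5, -1.2, -0.6]
finger_gap: 0.0371
```

Request:
{"op": "apply_moves", "data": {
  "deltas": [
    [0.4, [0, 0.27, 0.175], [0, 0, 0]],
    [0.4, [0, 0.54, 0.35], [0, 0, 0]],
    [0.4, [0, 0.805, 0.525], [0, 0, 0]],
    [0.4, [0, 0.805, 0.525], [0, 0, 0]]
  ]
}}

```text
time_s: 10.75
position: [0.5394, 0.1834, 0.1571]
tool_rot: [1.258, 1.175, -1.261]
contact_force: [0.4, -1.0, -0.5]
finger_gap: 0.0372
```

Request:
{"op": "apply_moves", "data": {
  "deltas": [
    [0.4, [0, 0.27, 0.175], [0, 0, 0]],
    [0.4, [0, 0.54, 0.35], [0, 0, 0]],
    [0.4, [0, 0.805, 0.525], [0, 0, 0]],
    [0.4, [0, 0.805, 0.525], [0, 0, 0]]
  ]
}}

```text
time_s: 11.15
position: [0.6161, 0.1261, 0.157]
tool_rot: [1.258, 1.175, -1.26]
contact_force: [0.1, 0.6, -0.2]
finger_gap: 0.0374
```

Request:
{"op": "apply_moves", "data": {
  "deltas": [
    [0.4, [0, 0.27, 0.175], [0.019, 0, 0]],
    [0.4, [0.2, 0.54, 0.35], [0.038, 0, 0]],
    [0.4, [0.4, 0.805, 0.525], [0.038, 0, 0]],
    [0.4, [0.4, 0.805, 0.525], [0.038, 0, 0]],
    [0.4, [0.4, 0.805, 0.525], [0.038, 0, 0]]
  ]
}}

```text
time_s: 11.65
position: [0.6896, 0.0726, 0.117]
tool_rot: [1.341, 1.12, -1.345]
contact_force: [-0.0, 0.8, 0.4]
finger_gap: 0.0376
```

Run:
```python
from h import *
s=snapshot("side"); w=cloud(s)
u0,v0,u1,v1=350,200,380,245
hsv=cv2.cvtColor(s["img"],cv2.COLOR_BGR2HSV)[v0:v1,u0:u1]; q=w[v0:v1,u0:u1]
m=(hsv[...,2]<120)&(q[...,2]>.005)&(q[...,2]<.03); print(m.sum(), rect(q[m][:,:2]))
plan((.692,.072,.006,-10.5))
```

```text
139 [694.4  91.6 112.1  19.   79.4]
t11.70 pos [0.6896 0.0734 0.1179] psi -10.40 gap 0.0371 F [-0.9193  0.8621 -0.4677] q [ 0.03  0.69 -0.34  1.74  0.31  0.77 -0.65]
  d [1.119 0.028 0.01 ] turn [ 0.0006 -0.0001  0.0007]
```

Request:
{"op": "apply_moves", "data": {
  "deltas": [
    [0.4, [0.4, 0.03, 0.01], [0, 0, 0]],
    [0.4, [0.7, 0.03, 0.01], [0, 0, 0]],
    [0.4, [0.7, 0.03, 0.01], [0, 0, 0]]
  ]
}}

```text
time_s: 12.0
position: [0.6905, 0.0715, 0.0457]
tool_rot: [1.338, 1.122, -1.346]
contact_force: [-0.6, 0.3, -0.7]
finger_gap: 0.0371
```

Request:
{"op": "apply_moves", "data": {
  "deltas": [
    [0.4, [0.2, 0, 0], [0, 0, 0]],
    [0.4, [0.35, 0, 0], [0, 0, 0]],
    [0.4, [0.42, 0, 0], [0, 0, 0]],
    [0.4, [0.42, 0, 0], [0, 0, 0]],
    [0.4, [0.42, 0, 0], [0, 0, 0]],
    [0, [0.42, 0, 0], [0, 0, 0]],
    [0, [0.42, 0, 0], [0, 0, 0]],
    [0, [0.42, 0, 0], [0, 0, 0]],
    [0, [0.42, 0, 0], [0, 0, 0]],
    [0, [0.42, 0, 0], [0, 0, 0]],
    [0, [0.42, 0, 0], [0, 0, 0]],
    [0, [0.2, 0, 0], [0, 0, 0]],
    [0, [-0.1, 0, 0], [0, 0, 0]],
    [0, [-0.5, 0, 0], [0, 0, 0]],
    [0, [-0.95, 0, 0], [0, 0, 0]],
    [0, [-0.95, 0, 0], [0, 0, 0]]
  ]
}}

```text
time_s: 13.6
position: [0.6972, 0.0707, 0.1498]
tool_rot: [1.349, 1.112, -1.335]
contact_force: [0.3, -0.2, -0.7]
finger_gap: 0.0174
```

Run:
```python
from h import *
plan((.69,.073,.155,-3.7),(.4205,.2990,.155,-3.7),(.4205,.2990,.03,-3.7))
s=snapshot("wrist"); cv2.imwrite("pics/w3.png",s["img"])
```

```text
t13.60 pos [0.6972 0.0707 0.1498] psi -10.52 gap 0.0174 F [ 0.3225 -0.2087 -0.6578] q [ 0.04  0.66 -0.35  1.71  0.3   0.82 -0.63]
  d [-0.052 -0.074 -0.009] turn [-0.0379 -0.0009 -0.0028]
  d [ 0.    -2.835 -2.081] turn [0. 0. 0.]
  d [1.25 0.   0.  ] turn [0. 0. 0.]
```

View pics/w3.png

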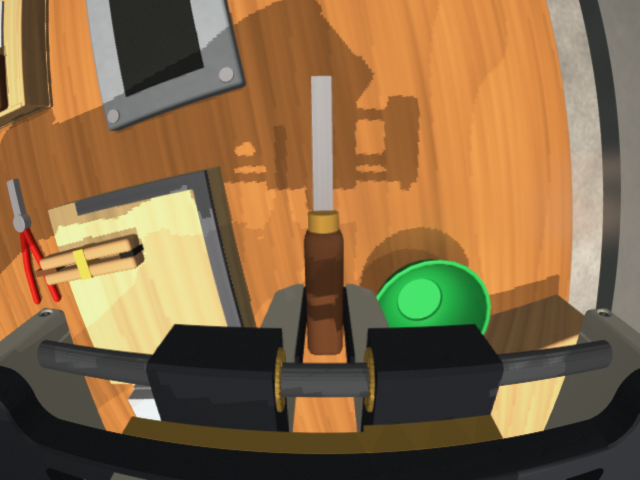

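File B is gripped straight at column 322. I'll carry it to the tray's right lane.

Request:
{"op": "apply_moves", "data": {
  "deltas": [
    [0, [-0.05, 0, 0], [-0.019, 0, 0]],
    [0, [-0.05, 0, 0], [-0.038, 0, 0]],
    [0, [-0.05, 0, 0], [-0.038, 0, 0]],
    [0, [-0.05, 0, 0], [-0.038, 0, 0]]
  ]
}}

```text
time_s: 14.05
position: [0.6933, 0.0697, 0.1473]
tool_rot: [1.256, 1.179, -1.259]
contact_force: [0.2, -0.6, -1.1]
finger_gap: 0.0178
```

Request:
{"op": "apply_moves", "data": {
  "deltas": [
    [0, [0, -0.31, -0.23], [0, 0, 0]],
    [0, [0, -0.62, -0.46], [0, 0, 0]],
    [0, [0, -0.93, -0.69], [0, 0, 0]],
    [0, [0, -0.93, -0.69], [0, 0, 0]]
  ]
}}

```text
time_s: 14.45
position: [0.6012, 0.1492, 0.1484]
tool_rot: [1.252, 1.184, -1.254]
contact_force: [-0.1, 0.4, -0.9]
finger_gap: 0.0178
```

Request:
{"op": "apply_moves", "data": {
  "deltas": [
    [0, [0, -0.31, -0.23], [0, 0, 0]],
    [0, [0, -0.62, -0.46], [0, 0, 0]],
    [0, [0, -0.93, -0.69], [0, 0, 0]],
    [0, [0, -0.93, -0.69], [0, 0, 0]]
  ]
}}

```text
time_s: 14.85
position: [0.5134, 0.2232, 0.1485]
tool_rot: [1.252, 1.183, -1.253]
contact_force: [0.4, -0.1, 0.2]
finger_gap: 0.0176
```

Request:
{"op": "apply_moves", "data": {
  "deltas": [
    [0, [0, -0.31, -0.23], [0, 0, 0]],
    [0, [0, -0.62, -0.46], [0, 0, 0]],
    [0, [0, -0.93, -0.69], [0, 0, 0]],
    [0, [0, -0.93, -0.69], [0, 0, 0]],
    [0, [0, -0.93, -0.69], [0, 0, 0]]
  ]
}}

```text
time_s: 15.35
position: [0.4289, 0.2946, 0.1485]
tool_rot: [1.255, 1.178, -1.256]
contact_force: [0.4, -0.5, -1.3]
finger_gap: 0.018
```

Run:
```python
from h import *
plan((.4205,.2990,.03,-3.7))
```

```text
t15.35 pos [0.4289 0.2946 0.1485] psi -3.62 gap 0.0180 F [ 0.4283 -0.5082 -1.3061] q [-0.43  0.48 -0.38  2.12  0.31  0.6  -1.1 ]
  d [ 1.185 -0.087 -0.039] turn [ 0.0005  0.0001 -0.    ]
```

Request:
{"op": "apply_moves", "data": {
  "deltas": [
    [0, [0.3, -0.09, -0.04], [0, 0, 0]],
    [0, [0.7, -0.09, -0.04], [0, 0, 0]],
    [0, [0.7, -0.09, -0.04], [0, 0, 0]],
    [0, [0.7, -0.09, -0.04], [0, 0, 0]]
  ]
}}

```text
time_s: 15.75
position: [0.4207, 0.2978, 0.0784]
tool_rot: [1.255, 1.177, -1.259]
contact_force: [0.3, -0.9, 0.2]
finger_gap: 0.0175
```

Request:
{"op": "apply_moves", "data": {
  "deltas": [
    [0, [0.3, 0, 0], [0, 0, 0]],
    [0, [0.49, 0, 0], [0, 0, 0]],
    [0, [0.49, 0, 0], [0, 0, 0]],
    [0, [0.49, 0, 0], [0, 0, 0]],
    [0.27, [0.49, 0, 0], [0, 0, 0]],
    [0.27, [0.49, 0, 0], [0, 0, 0]],
    [0.27, [0.49, 0, 0], [0, 0, 0]],
    [0.27, [0.49, 0, 0], [0, 0, 0]],
    [0.27, [0.2, 0, 0], [0, 0, 0]],
    [0.27, [-0.2, 0, 0], [0, 0, 0]],
    [0.27, [-0.7, 0, 0], [0, 0, 0]],
    [0.27, [-0.7, 0, 0], [0, 0, 0]],
    [0.27, [-0.7, 0, 0], [0, 0, 0]]
  ]
}}

```text
time_s: 17.05
position: [0.4206, 0.299, 0.1498]
tool_rot: [1.259, 1.177, -1.254]
contact_force: [-0.2, -0.1, -0.4]
finger_gap: 0.025
```

Run:
```python
from h import *
s=snapshot("wrist"); cv2.imwrite("pics/w4.png",s["img"])
plan((.4205,.2990,.15,88),(.4906,.0915,.15,88),(.4906,.0915,.045,88))
s=snapshot("scene"); w=cloud(s)
q=seg(w,(290,160,360,215),.052,.08); print("cB",rect(q[:,:2]))
```

```text
t17.10 pos [0.42   0.2985 0.1487] psi -3.69 gap 0.0251 F [-0.1869  0.1399 -0.2377] q [-0.44  0.48 -0.4   2.13  0.32  0.6  -1.13]
  d [-0.013  0.005 -0.006] turn [-0.5094  0.0001 -0.0001]
  d [ 0.    -2.049  0.773] turn [0. 0. 0.]
  d [1.05 0.   0.  ] turn [0. 0. 0.]
cB [485.7  91.9 122.5  29.5   0.4]
```

View pics/w4.png

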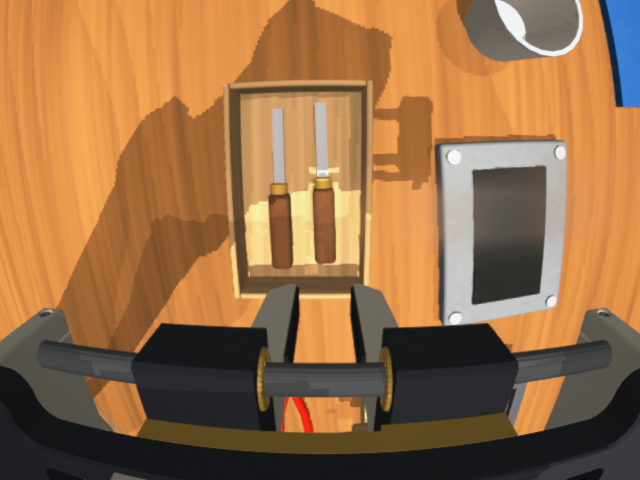

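Both files lie flat in the tray, at columns 280 and 323. Clamp B is next.

Request:
{"op": "apply_moves", "data": {
  "deltas": [
    [0.38, [0, 0, 0], [-0.047, 0, 0]],
    [0.38, [0, 0, 0], [-0.094, 0, 0]],
    [0.38, [0, 0, 0], [-0.141, 0, 0]],
    [0.38, [0, 0, 0], [-0.188, 0, 0]],
    [0.38, [0, 0, 0], [-0.235, 0, 0]],
    [0.38, [0, 0, 0], [-0.282, 0, 0]],
    [0.38, [0, 0, 0], [-0.329, 0, 0]],
    [0.38, [0, 0, 0], [-0.376, 0, 0]],
    [0.38, [0, 0, 0], [-0.423, 0, 0]],
    [0.38, [0, 0, 0], [-0.47, 0, 0]],
    [0.38, [0, 0, 0], [-0.517, 0, 0]],
    [0.38, [0, 0, 0], [-0.52, 0, 0]],
    [0.38, [0, 0, 0], [-0.52, 0, 0]]
  ]
}}

```text
time_s: 18.45
position: [0.4194, 0.2986, 0.1474]
tool_rot: [0.003, 1.573, -0.004]
contact_force: [-0.2, 0.4, -1.1]
finger_gap: 0.0355
```

Request:
{"op": "apply_moves", "data": {
  "deltas": [
    [0.38, [0, -0.34, 0.12], [0, 0, 0]],
    [0.38, [0, -0.69, 0.24], [0, 0, 0]],
    [0.38, [0, -0.69, 0.24], [0, 0, 0]],
    [0.38, [0, -0.69, 0.24], [0, 0, 0]]
  ]
}}

```text
time_s: 18.85
position: [0.444, 0.2293, 0.1483]
tool_rot: [0.004, 1.571, -0.004]
contact_force: [-1.4, 0.5, 0.5]
finger_gap: 0.0354
```

Request:
{"op": "apply_moves", "data": {
  "deltas": [
    [0.38, [0, -0.34, 0.12], [0, 0, 0]],
    [0.38, [0, -0.69, 0.24], [0, 0, 0]],
    [0.38, [0, -0.69, 0.24], [0, 0, 0]],
    [0.38, [0, -0.69, 0.24], [0, 0, 0]]
  ]
}}

```text
time_s: 19.25
position: [0.4678, 0.1617, 0.1486]
tool_rot: [0.003, 1.571, -0.001]
contact_force: [-0.3, 0.8, 0.8]
finger_gap: 0.0353
```

Request:
{"op": "apply_moves", "data": {
  "deltas": [
    [0.38, [0, -0.34, 0.12], [0, 0, 0]],
    [0.38, [0, -0.69, 0.24], [0, 0, 0]],
    [0.38, [0.4, -0.69, 0.24], [0, 0, 0]],
    [0.38, [0.4, -0.69, 0.24], [0, 0, 0]],
    [0.38, [0.4, -0.69, 0.24], [0, 0, 0]],
    [0.38, [0.4, -0.69, 0.24], [0, 0, 0]]
  ]
}}

```text
time_s: 19.85
position: [0.4918, 0.0944, 0.1099]
tool_rot: [-0.001, 1.57, 0.003]
contact_force: [-0.4, 1.1, 0.1]
finger_gap: 0.0352
```

Run:
```python
from h import *
plan((.4907,.092,.046,90.2))
s=snapshot("side"); w=cloud(s)
q=seg(w,(248,205,308,238),.054,.08); q=q[q[:,1]<.115]; print("cB",rect(q[:,:2]))
s=snapshot("wrist"); cv2.imwrite("pics/w5.png",s["img"])
```

```text
t19.85 pos [0.4918 0.0944 0.1099] psi 90.14 gap 0.0352 F [-0.4022  1.148   0.0819] q [ 0.26  0.62 -0.82  2.17  0.76  0.66  0.48]
  d [ 0.639 -0.025 -0.011] turn [-0.0003  0.0003 -0.0004]
cB [482.7  90.  119.8  33.    0.4]
```

View pics/w5.png

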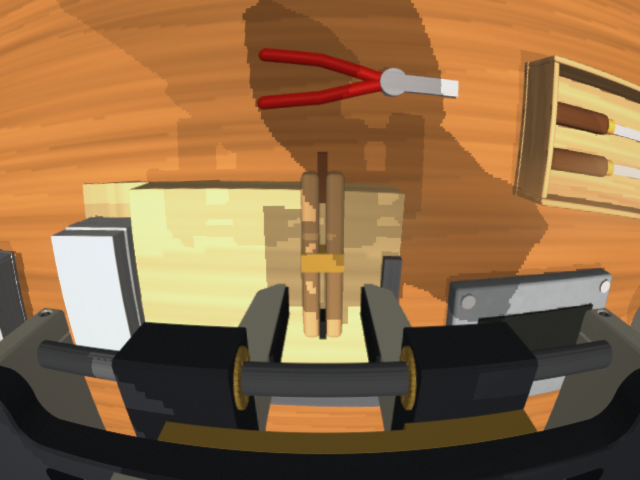

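Clamp B sits at column 323, centred between the jaws, with its band at row 263. I'll descend, grip and lift.

Request:
{"op": "apply_moves", "data": {
  "deltas": [
    [0.38, [0.3, -0.01, -0.01], [0, 0, 0]],
    [0.38, [0.5, -0.01, -0.01], [0, 0, 0]],
    [0.38, [0.63, -0.01, -0.01], [0, 0, 0]],
    [0.38, [0.63, -0.01, -0.01], [0, 0, 0]],
    [0.38, [0.63, -0.01, -0.01], [0, 0, 0]],
    [0, [0.63, -0.01, -0.01], [0, 0, 0]],
    [0, [0.63, -0.01, -0.01], [0, 0, 0]],
    [0, [0.63, -0.01, -0.01], [0, 0, 0]],
    [0, [0.63, -0.01, -0.01], [0, 0, 0]],
    [0, [0.63, -0.01, -0.01], [0, 0, 0]],
    [0, [0.4, -0.01, -0.01], [0, 0, 0]],
    [0, [0, -0.01, -0.01], [0, 0, 0]],
    [0, [-0.4, -0.01, -0.01], [0, 0, 0]],
    [0, [-0.6, -0.01, -0.01], [0, 0, 0]],
    [0, [-0.6, -0.01, -0.01], [0, 0, 0]],
    [0, [-0.6, -0.01, -0.01], [0, 0, 0]]
  ]
}}

```text
time_s: 21.55
position: [0.4908, 0.0902, 0.1687]
tool_rot: [0.001, 1.57, -0.002]
contact_force: [1.2, 0.3, 0.2]
finger_gap: 0.0255
```

Run:
```python
from h import *
t=np.radians(-4.9);c=np.array([.5632,-.3093]);ex=np.array([np.cos(t),np.sin(t)]);ey=np.array([-ex[1],ex[0]])
B=c+.025*ex-.006*ey; A=c-.025*ex+.006*ey; print(B,A)
plan((.49,.09,.17,-4.9),(*B,.17,-4.9))
```

```text
[ 0.5876 -0.3174] [ 0.5388 -0.3012]
t21.55 pos [0.4908 0.0902 0.1687] psi 89.88 gap 0.0255 F [1.1665 0.3469 0.2394] q [ 0.35  0.54 -0.91  2.12  0.63  0.77  0.6 ]
  d [-0.013 -0.002 -0.008] turn [ 0.5266  0.0003 -0.0001]
  d [0.    1.32  3.976] turn [0. 0. 0.]
```

Request:
{"op": "apply_moves", "data": {
  "deltas": [
    [0, [0, 0, 0], [0.047, 0, 0]],
    [0, [0, 0, 0], [0.094, 0, 0]],
    [0, [0, 0, 0], [0.141, 0, 0]],
    [0, [0, 0, 0], [0.188, 0, 0]],
    [0, [0, 0, 0], [0.235, 0, 0]],
    [0, [0, 0, 0], [0.282, 0, 0]],
    [0, [0, 0, 0], [0.329, 0, 0]],
    [0, [0, 0, 0], [0.376, 0, 0]],
    [0, [0, 0, 0], [0.423, 0, 0]],
    [0, [0, 0, 0], [0.47, 0, 0]],
    [0, [0, 0, 0], [0.517, 0, 0]],
    [0, [0, 0, 0], [0.527, 0, 0]],
    [0, [0, 0, 0], [0.527, 0, 0]]
  ]
}}

```text
time_s: 22.85
position: [0.4902, 0.0908, 0.1678]
tool_rot: [1.269, 1.169, -1.271]
contact_force: [-0.5, 0.0, -0.4]
finger_gap: 0.026
```

Request:
{"op": "apply_moves", "data": {
  "deltas": [
    [0, [0, 0.11, 0.33], [0, 0, 0]],
    [0, [0, 0.22, 0.66], [0, 0, 0]],
    [0, [0, 0.33, 0.99], [0, 0, 0]],
    [0, [0, 0.33, 0.99], [0, 0, 0]]
  ]
}}

```text
time_s: 23.25
position: [0.5154, -0.0157, 0.1677]
tool_rot: [1.272, 1.165, -1.276]
contact_force: [-0.5, 0.9, -0.3]
finger_gap: 0.0257
```

Request:
{"op": "apply_moves", "data": {
  "deltas": [
    [0, [0, 0.11, 0.33], [0, 0, 0]],
    [0, [0, 0.22, 0.66], [0, 0, 0]],
    [0, [0, 0.33, 0.99], [0, 0, 0]],
    [0, [0, 0.33, 0.99], [0, 0, 0]]
  ]
}}

```text
time_s: 23.65
position: [0.5397, -0.1167, 0.1678]
tool_rot: [1.273, 1.165, -1.276]
contact_force: [1.0, -0.2, -0.8]
finger_gap: 0.0257
```

Request:
{"op": "apply_moves", "data": {
  "deltas": [
    [0, [0, 0.11, 0.33], [0, 0, 0]],
    [0, [0, 0.22, 0.66], [0, 0, 0]],
    [0, [0, 0.33, 0.99], [0, 0, 0]],
    [0, [0, 0.33, 0.99], [0, 0, 0]]
  ]
}}

```text
time_s: 24.05
position: [0.564, -0.2178, 0.1677]
tool_rot: [1.273, 1.165, -1.275]
contact_force: [-0.7, -0.0, -1.3]
finger_gap: 0.0258
```

Request:
{"op": "apply_moves", "data": {
  "deltas": [
    [0, [0, 0.11, 0.33], [0, 0, 0]],
    [0, [0, 0.22, 0.66], [0, 0, 0]],
    [0, [0, 0.33, 0.99], [0, 0, 0]],
    [0, [0.4, 0.33, 0.99], [0, 0, 0]],
    [0, [0.4, 0.33, 0.99], [0, 0, 0]],
    [0, [0.4, 0.33, 0.99], [0, 0, 0]]
  ]
}}

```text
time_s: 24.65
position: [0.5879, -0.3127, 0.1281]
tool_rot: [1.27, 1.172, -1.271]
contact_force: [0.9, 0.3, -0.3]
finger_gap: 0.0257
```

Run:
```python
from h import *
plan((.5876,-.3174,.022,-4.9))
s=snapshot("wrist"); cv2.imwrite("pics/w6.png",s["img"])
```

```text
t24.65 pos [ 0.5879 -0.3127  0.1281] psi -4.74 gap 0.0257 F [ 0.9345  0.2551 -0.3319] q [ 0.67  0.66 -0.41  1.8   0.36  0.76 -0.02]
  d [1.061 0.003 0.049] turn [ 0.0009 -0.0006  0.0008]
```

View pics/w6.png

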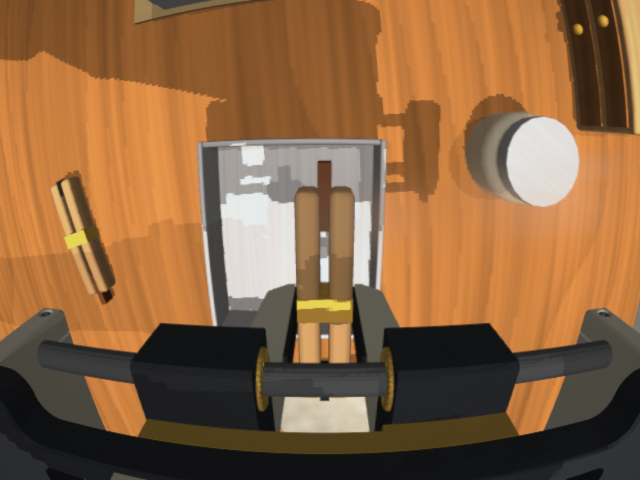

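Clamp B is held over the bin's right half at columns 295–352, about 3 mm forward in the grip. I'll lower and release.

Request:
{"op": "apply_moves", "data": {
  "deltas": [
    [0, [0.4, 0, 0.08], [0, 0, 0]],
    [0, [0.7, 0, 0.08], [0, 0, 0]],
    [0, [0.7, 0, 0.08], [0, 0, 0]],
    [0, [0.7, 0, 0.08], [0, 0, 0]]
  ]
}}

```text
time_s: 25.1
position: [0.5885, -0.322, 0.0602]
tool_rot: [1.271, 1.168, -1.27]
contact_force: [-0.2, 0.2, -0.3]
finger_gap: 0.0257
```

Request:
{"op": "apply_moves", "data": {
  "deltas": [
    [0, [0.2, 0, 0], [0, 0, 0]],
    [0, [0.37, 0, 0], [0, 0, 0]],
    [0, [0.37, 0, 0], [0, 0, 0]],
    [0, [0.37, 0, 0], [0, 0, 0]],
    [0.35, [0.37, 0, 0], [0, 0, 0]],
    [0.35, [0.37, 0, 0], [0, 0, 0]],
    [0.35, [0.37, 0, 0], [0, 0, 0]],
    [0.35, [0.37, 0, 0], [0, 0, 0]],
    [0.35, [0.1, 0, 0], [0, 0, 0]],
    [0.35, [-0.3, 0, 0], [0, 0, 0]],
    [0.35, [-0.8, 0, 0], [0, 0, 0]],
    [0.35, [-0.8, 0, 0], [0, 0, 0]],
    [0.35, [-0.8, 0, 0], [0, 0, 0]]
  ]
}}

```text
time_s: 26.4
position: [0.5881, -0.3235, 0.1401]
tool_rot: [1.273, 1.164, -1.271]
contact_force: [-0.5, -0.2, -1.0]
finger_gap: 0.0325
```

Run:
```python
from h import *
s=snapshot("scene"); w=cloud(s)
q=seg(w,(140,240,200,305),.012,.04); print("cA",rect(q[:,:2]))
q=seg(w,(175,285,278,380),.015,.03); print("inbin",rect(q[:,:2]))
plan((.3615,-.295,.15,9.5),(.3615,-.295,.006,9.5))
s=snapshot("wrist"); cv2.imwrite("pics/w7.png",s["img"])
```

```text
cA [ 370.2 -336.    48.5   27.   -76. ]
inbin [ 565.3 -310.2  148.1  129.8   85.3]
t26.45 pos [ 0.5872 -0.3232  0.1386] psi -4.94 gap 0.0325 F [-0.1547 -0.245  -0.7242] q [ 0.69  0.65 -0.42  1.78  0.36  0.78 -0.  ]
  d [-0.114 -2.273 -0.087] turn [-0.0802  0.0001  0.    ]
  d [1.44 0.   0.  ] turn [0. 0. 0.]
```

View pics/w7.png

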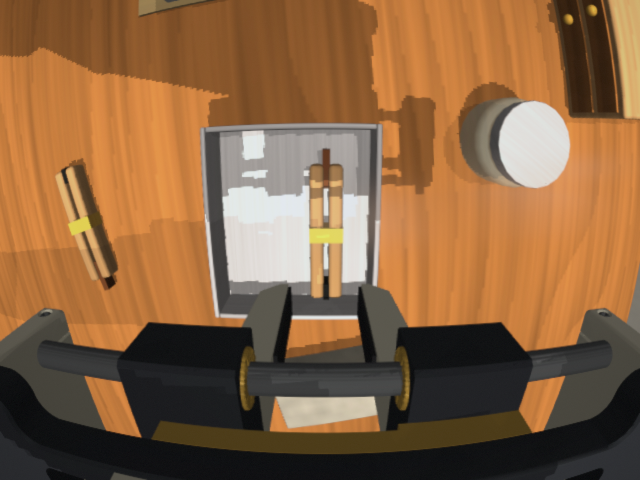

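Clamp B lies flat in the bin (columns 310–343). Clamp A is next.

Request:
{"op": "apply_moves", "data": {
  "deltas": [
    [0.4, [-0.1, -0.38, -0.015], [0, 0, 0]],
    [0.4, [-0.1, -0.76, -0.03], [0, 0, 0]],
    [0.4, [-0.1, -0.76, -0.03], [0, 0, 0]],
    [0.4, [-0.1, -0.76, -0.03], [0, 0, 0]]
  ]
}}

```text
time_s: 26.9
position: [0.5112, -0.3135, 0.1476]
tool_rot: [1.272, 1.169, -1.274]
contact_force: [0.1, 0.3, -0.4]
finger_gap: 0.0373
```

Request:
{"op": "apply_moves", "data": {
  "deltas": [
    [0.4, [0, -0.38, -0.015], [0, 0, 0]],
    [0.4, [0, -0.76, -0.03], [0, 0, 0]],
    [0.4, [0, -0.76, -0.03], [0, 0, 0]],
    [0.4, [0, -0.76, -0.03], [0, 0, 0]]
  ]
}}

```text
time_s: 27.3
position: [0.4373, -0.3042, 0.1483]
tool_rot: [1.273, 1.167, -1.272]
contact_force: [0.0, 0.4, 0.4]
finger_gap: 0.0371
```

Request:
{"op": "apply_moves", "data": {
  "deltas": [
    [0.4, [0, -0.38, -0.015], [-0.04, 0, 0]],
    [0.4, [0, -0.76, -0.03], [-0.08, 0, 0]],
    [0.4, [0.3, -0.76, -0.03], [-0.08, 0, 0]],
    [0.4, [0.3, -0.76, -0.03], [-0.08, 0, 0]],
    [0.4, [0.3, -0.76, -0.03], [-0.08, 0, 0]]
  ]
}}

```text
time_s: 27.8
position: [0.3632, -0.2944, 0.1185]
tool_rot: [1.087, 1.284, -1.085]
contact_force: [0.5, 0.4, 1.1]
finger_gap: 0.0374
```

Run:
```python
from h import *
s=snapshot("side"); w=cloud(s)
q=seg(w,(215,325,275,405),.012,.025); print("cA",rect(q[:,:2]))
hsv=cv2.cvtColor(s["img"],cv2.COLOR_BGR2HSV); m=(hsv[...,0]>20)&(hsv[...,0]<32)&(hsv[...,1]>140)&(w[...,2]>.012)&(w[...,2]<.025); m[:,:215]=0;m[:,275:]=0;m[:325]=0;m[405:]=0
print("band",m.sum(),rect(w[m][:,:2]))
plan((.3615,-.295,.007,9.5))
s=snapshot("wrist"); im=s["img"]; hsv=cv2.cvtColor(im,cv2.COLOR_BGR2HSV)
m=((hsv[...,0]>20)&(hsv[...,0]<32)&(hsv[...,1]>150)&(hsv[...,2]>150)).astype(np.uint8); m[330:]=0
n,l,st,c=cv2.connectedComponentsWithStats(m); print([(st[i],c[i]) for i in range(1,n) if st[i,4]>60])
cv2.imwrite("pics/w8.png",im)
```

```text
cA [ 361.1 -299.5  125.3   27.1  -80.6]
band 0 [0. 0. 0. 0. 0.]
t27.85 pos [ 0.3635 -0.2944  0.1189] psi 9.54 gap 0.0373 F [-0.0727  0.3296  0.3493] q [ 0.91  0.49 -0.47  2.25  0.47  0.49  0.22]
  d [ 1.119 -0.022  0.002] turn [ 0.0002 -0.     -0.0004]
[(array([305, 233,  37,  17, 564], dtype=int32), array([322.5745, 240.8617])), (array([548, 303,  23,  15, 229], dtype=int32), array([559.4367, 310.6419]))]
```

Request:
{"op": "apply_moves", "data": {
  "deltas": [
    [0.4, [0.4, -0.012, -0.015], [0, 0, 0]],
    [0.4, [0.7, -0.012, -0.015], [0, 0, 0]],
    [0.4, [0.7, -0.012, -0.015], [0, 0, 0]]
  ]
}}

```text
time_s: 28.2
position: [0.3602, -0.2923, 0.0468]
tool_rot: [1.085, 1.287, -1.086]
contact_force: [-0.4, 0.6, 0.8]
finger_gap: 0.0375
```

Request:
{"op": "apply_moves", "data": {
  "deltas": [
    [0.4, [0.2, 0, 0], [0, 0, 0]],
    [0.4, [0.35, 0, 0], [0, 0, 0]],
    [0.4, [0.41, 0, 0], [0, 0, 0]],
    [0.4, [0.41, 0, 0], [0, 0, 0]],
    [0.4, [0.41, 0, 0], [0, 0, 0]],
    [0, [0.41, 0, 0], [0, 0, 0]],
    [0, [0.41, 0, 0], [0, 0, 0]],
    [0, [0.41, 0, 0], [0, 0, 0]],
    [0, [0.41, 0, 0], [0, 0, 0]],
    [0, [0.41, 0, 0], [0, 0, 0]],
    [0, [0.2, 0, 0], [0, 0, 0]],
    [0, [-0.2, 0, 0], [0, 0, 0]],
    [0, [-0.6, 0, 0], [0, 0, 0]],
    [0, [-0.95, 0, 0], [0, 0, 0]],
    [0, [-0.95, 0, 0], [0, 0, 0]],
    [0, [-0.95, 0, 0], [0, 0, 0]]
  ]
}}

```text
time_s: 29.8
position: [0.3595, -0.2939, 0.1442]
tool_rot: [1.087, 1.28, -1.088]
contact_force: [-0.1, -0.3, -0.2]
finger_gap: 0.0253
```

Run:
```python
from h import *
plan((.363,-.293,.15,-4.9),(.5388,-.3012,.15,-4.9))
```

```text
t29.80 pos [ 0.3595 -0.2939  0.1442] psi 9.40 gap 0.0253 F [-0.1093 -0.2649 -0.16  ] q [ 0.97  0.46 -0.55  2.23  0.45  0.56  0.24]
  d [-0.058  0.036 -0.003] turn [ 0.0795  0.0005 -0.0003]
  d [ 0.     1.759 -0.068] turn [0. 0. 0.]
```

Request:
{"op": "apply_moves", "data": {
  "deltas": [
    [0, [0, 0, 0], [0.04, 0, 0]],
    [0, [0, 0.03, 0], [0.08, 0, 0]],
    [0, [0, 0.03, 0], [0.08, 0, 0]]
  ]
}}

```text
time_s: 30.1
position: [0.3624, -0.2923, 0.1425]
tool_rot: [1.273, 1.169, -1.274]
contact_force: [-0.3, 0.9, -1.0]
finger_gap: 0.0254
```

Request:
{"op": "apply_moves", "data": {
  "deltas": [
    [0, [0, 0.45, -0.02], [0, 0, 0]],
    [0, [0, 0.88, -0.035], [0, 0, 0]],
    [0, [0, 0.88, -0.035], [0, 0, 0]],
    [0, [0, 0.88, -0.035], [0, 0, 0]]
  ]
}}

```text
time_s: 30.5
position: [0.4507, -0.296, 0.1422]
tool_rot: [1.269, 1.172, -1.27]
contact_force: [-0.6, 0.6, -0.7]
finger_gap: 0.0258
```

Request:
{"op": "apply_moves", "data": {
  "deltas": [
    [0, [0, 0.45, -0.02], [0, 0, 0]],
    [0, [0.2, 0.88, -0.035], [0, 0, 0]],
    [0, [0.2, 0.88, -0.035], [0, 0, 0]],
    [0, [0.2, 0.88, -0.035], [0, 0, 0]],
    [0, [0.2, 0.88, -0.035], [0, 0, 0]]
  ]
}}

```text
time_s: 31.0
position: [0.5366, -0.301, 0.1231]
tool_rot: [1.271, 1.169, -1.274]
contact_force: [-0.6, 0.1, -1.3]
finger_gap: 0.0255
```

Run:
```python
from h import *
plan((.5388,-.3012,.025,-4.9))
```

```text
t31.00 pos [ 0.5366 -0.301   0.1231] psi -4.90 gap 0.0255 F [-0.6298  0.1316 -1.3499] q [ 0.72  0.62 -0.45  1.92  0.4   0.69 -0.06]
  d [ 0.981  0.025 -0.   ] turn [0.     0.     0.0008]
```

Request:
{"op": "apply_moves", "data": {
  "deltas": [
    [0, [0.4, 0.025, 0], [0, 0, 0]],
    [0, [0.8, 0.025, 0], [0, 0, 0]],
    [0, [0.98, 0.025, 0], [0, 0, 0]],
    [0, [0.98, 0.025, 0], [0, 0, 0]],
    [0, [0.98, 0.025, 0], [0, 0, 0]],
    [0.34, [0.98, 0.025, 0], [0, 0, 0]],
    [0.34, [0.98, 0.025, 0], [0, 0, 0]],
    [0.34, [0.98, 0.025, 0], [0, 0, 0]],
    [0.34, [0.98, 0.025, 0], [0, 0, 0]],
    [0.34, [0.7, 0.025, 0], [0, 0, 0]],
    [0.34, [0.3, 0.025, 0], [0, 0, 0]],
    [0.34, [-0.2, 0.025, 0], [0, 0, 0]],
    [0.34, [-0.4, 0.025, 0], [0, 0, 0]],
    [0.34, [-0.4, 0.025, 0], [0, 0, 0]]
  ]
}}

```text
time_s: 32.4
position: [0.5428, -0.3018, 0.1673]
tool_rot: [1.273, 1.161, -1.27]
contact_force: [0.6, -0.6, 0.2]
finger_gap: 0.0313
```

Run:
```python
from h import *
s=snapshot("wrist"); cv2.imwrite("pics/w9.png",s["img"])
s=snapshot("scene"); np.savez("scene2.npz",**s); s2=snapshot("side"); np.savez("side2.npz",**s2)
cv2.imwrite("pics/s2.png",np.hstack([cv2.resize(s["img"][60:420,120:520],(400,360)),cv2.resize(s2["img"][140:440,190:523],(400,360))]))
# blank top, fences, pad
for nm,S,b,fb in(("scene",s,(250,215,325,285),(255,165,390,290)),("side",s2,(278,240,352,295),(245,200,365,295))):
    w=cloud(S); q=seg(w,b,.0545,.07); print(nm,"blank",rect(q[:,:2]),np.median(q[:,2]))
    hsv=cv2.cvtColor(S["img"],cv2.COLOR_BGR2HSV)
    m=np.zeros((480,640),bool); m[fb[1]:fb[3],fb[0]:fb[2]]=1
    f=m&(w[...,2]>.0445)&(w[...,2]<.05)&(hsv[...,2]<130)&(hsv[...,1]<110)
    p=w[f][:,:2]; print("fence px",len(p), rect(p))
    # split: back fence (x large) / side fence (y large)
    xb=np.percentile(p[:,0],97); yb=np.percentile(p[:,1],97)
    B=p[(p[:,0]>xb-.016)&(p[:,1]<yb-.03)]; D=p[(p[:,1]>yb-.016)&(p[:,0]<xb-.03)]
    fB=np.polyfit(B[:,1],B[:,0],1); fD=np.polyfit(D[:,0],D[:,1],1)
    print("back x=%.4f+%.4f*(y), resid range"%(fB[1],fB[0]),np.percentile(B[:,0]-np.polyval(fB,B[:,1]),[3,97]),len(B),"side y=%.4f+%.4f x"%(fD[1],fD[0]),np.percentile(D[:,1]-np.polyval(fD,D[:,0]),[3,97]),len(D))
    d=m&(w[...,2]>.036)&(w[...,2]<.042)&(hsv[...,0]>15)&(hsv[...,1]>50); print("deck",rect(w[d][:,:2]))
```

```text
scene blank [527.9 -83.2 112.2  62.   -0.7] 0.05782960795950598
fence px 492 [551.   13.7 261.7 132.   86.3]
back x=0.6101+0.0266*(y), resid range [-0.0059  0.0054] 235 side y=0.1435+-0.0139 x [-0.0057  0.0058] 130
deck [592.9  13.5 296.7 255.8  -1.8]
side blank [521.7 -84.5 102.5  63.8  -1.8] 0.0580112760097678
fence px 176 [546.1  11.4 262.3 138.7  85.9]
back x=0.6172+0.1706*(y), resid range [-0.0013  0.0013] 5 side y=0.1335+0.0043 x [-0.0059  0.0067] 45
deck [526.5  46.2 199.8 169.2 -89.9]
```

View pics/s2.png

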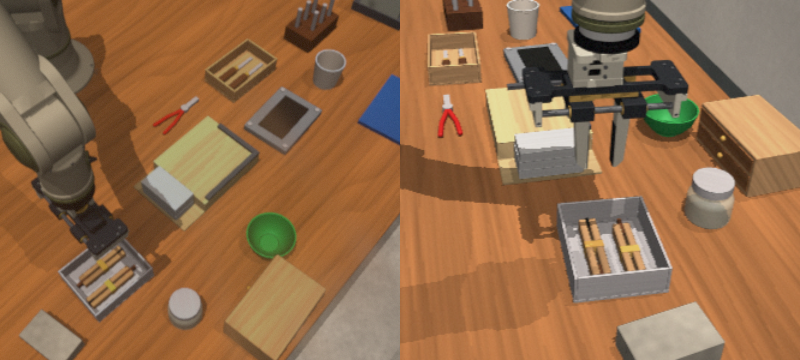

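All tools are stored: two clamps in the bin, two files in the tray, deck clear. Next I'll push the top blank with two open fingers.

Run:
```python
from h import *
plan((.5428,-.3018,.15,-1.5),(.5275,-.140,.15,-1.5),(.5275,-.140,.047,-1.5))
# refine -y face of blank & lower blanks edges from both initial views (no occlusion)
for n,b in(("scene",(250,215,325,285)),("side",(278,240,352,295))):
    s=dict(np.load(n+"0.npz")); w=cloud(s); q=seg(w,b,.0565,.0605)
    for x0 in(.485,.505,.525,.545,.565):
        k=q[abs(q[:,0]-x0)<.01]; print(n,x0,np.percentile(k[:,1],[2,98]).round(4),end=" | ")
    q2=seg(w,b,.008,.052); print("\nlower sides ymin",np.percentile(q2[:,1],[1,5]),"xmin",np.percentile(q2[:,0],[2,98]))
```

```text
t32.55 pos [ 0.5405 -0.301   0.1629] psi -4.93 gap 0.0317 F [ 0.0464 -0.9976 -0.21  ] q [ 0.74  0.58 -0.48  1.88  0.37  0.77 -0.03]
  d [0.129 0.024 0.006] turn [-0.019  -0.      0.0003]
  d [ 0.    -0.195 -1.613] turn [0. 0. 0.]
  d [1.03 0.   0.  ] turn [0. 0. 0.]
scene 0.485 [-0.1119 -0.0542] | scene 0.505 [-0.1116 -0.0549] | scene 0.525 [-0.1124 -0.0559] | scene 0.545 [-0.1118 -0.0555] | scene 0.565 [-0.1133 -0.0553] | 
lower sides ymin [-0.1137 -0.1126] xmin [0.4509 0.6026]
side 0.485 [-0.1143 -0.0558] | side 0.505 [-0.1146 -0.0561] | side 0.525 [-0.1137 -0.0564] | side 0.545 [-0.1149 -0.0566] | side 0.565 [-0.1142 -0.0551] | 
lower sides ymin [-0.1155 -0.1143] xmin [0.4626 0.6087]
```

Request:
{"op": "apply_moves", "data": {
  "deltas": [
    [0.6, [0, 0.02, 0], [-0.019, 0, 0]],
    [0.6, [0, 0.02, 0], [-0.019, 0, 0]],
    [0.6, [0, 0.02, 0], [-0.019, 0, 0]]
  ]
}}

```text
time_s: 32.85
position: [0.5426, -0.301, 0.1623]
tool_rot: [1.229, 1.198, -1.23]
contact_force: [1.2, 0.0, 0.4]
finger_gap: 0.0513
```

Request:
{"op": "apply_moves", "data": {
  "deltas": [
    [0.6, [0, -0.05, -0.4], [0, 0, 0]],
    [0.6, [0, -0.1, -0.8], [0, 0, 0]],
    [0.6, [0, -0.1, -0.8], [0, 0, 0]],
    [0.6, [0, -0.1, -0.8], [0, 0, 0]]
  ]
}}

```text
time_s: 33.25
position: [0.5352, -0.2202, 0.1634]
tool_rot: [1.227, 1.198, -1.228]
contact_force: [0.5, -1.3, -0.2]
finger_gap: 0.0558
```

Request:
{"op": "apply_moves", "data": {
  "deltas": [
    [0.6, [0, -0.05, -0.4], [0, 0, 0]],
    [0.6, [0, -0.1, -0.8], [0, 0, 0]],
    [0.6, [0.3, -0.1, -0.8], [0, 0, 0]],
    [0.6, [0.6, -0.1, -0.8], [0, 0, 0]],
    [0.6, [0.6, -0.1, -0.8], [0, 0, 0]],
    [0.6, [0.6, -0.1, -0.8], [0, 0, 0]]
  ]
}}

```text
time_s: 33.85
position: [0.5273, -0.1416, 0.1034]
tool_rot: [1.229, 1.197, -1.231]
contact_force: [0.3, -0.1, 0.8]
finger_gap: 0.056
```

Run:
```python
from h import *
plan((.5275,-.140,.047,-1.5),(.5275,-.1227,.047,-1.5))
```

```text
t33.85 pos [ 0.5273 -0.1416  0.1034] psi -1.59 gap 0.0560 F [ 0.3498 -0.0581  0.8252] q [ 0.46  0.58 -0.44  2.09  0.45  0.56 -0.33]
  d [ 0.564  0.002 -0.016] turn [-0.0005 -0.      0.0005]
  d [ 0.    -0.005 -0.173] turn [0. 0. 0.]
```

Request:
{"op": "apply_moves", "data": {
  "deltas": [
    [0.6, [0.25, 0, 0], [0, 0, 0]],
    [0.6, [0.45, 0, 0], [0, 0, 0]],
    [0.6, [0.56, 0, 0], [0, 0, 0]],
    [0.6, [0.56, 0, 0], [0, 0, 0]],
    [0.6, [0.56, 0, 0], [0, 0, 0]],
    [0.6, [0.56, 0, -0.1], [0, 0, 0]],
    [0.6, [0.56, 0, -0.13], [0, 0, 0]],
    [0.6, [0.56, 0, -0.16], [0, 0, 0]],
    [0.6, [0.56, 0, -0.19], [0, 0, 0]],
    [0.6, [0.56, 0, -0.22], [0, 0, 0]],
    [0.6, [0.56, 0, -0.25], [0, 0, 0]],
    [0.6, [0.56, 0, -0.28], [0, 0, 0]],
    [0.6, [0.56, 0, -0.31], [0, 0, 0]],
    [0.6, [0.56, 0, -0.34], [0, 0, 0]],
    [0.6, [0.56, 0, -0.37], [0, 0, 0]],
    [0.6, [0.56, 0, -0.4], [0, 0, 0]],
    [0.6, [0.56, 0, -0.4], [0, 0, 0]]
  ]
}}

```text
time_s: 35.55
position: [0.5286, -0.1013, 0.0478]
tool_rot: [1.228, 1.196, -1.229]
contact_force: [0.3, -4.0, 1.8]
finger_gap: 0.0556
```

Run:
```python
from h import *
plan((.532,.060,.047,-1.5))
s=snapshot("scene"); w=cloud(s); q=seg(w,(250,200,330,285),.0545,.065); print(rect(q[:,:2]))
s2=snapshot("side"); w2=cloud(s2)
hs=[seg(w2,(278,240,352,295),a,b) for a,b in((.024,.036),(.008,.02))]
s0=dict(np.load("side0.npz")); w0=cloud(s0); h0=[seg(w0,(278,240,352,295),a,b) for a,b in((.024,.036),(.008,.02))]
for a,b in zip(hs,h0): print(np.percentile(a[:,0],[3,97]),np.percentile(a[:,1],[3,50]),"was",np.percentile(b[:,0],[3,97]),np.percentile(b[:,1],[3,50]))
cv2.imwrite("pics/p1.png",np.hstack([cv2.resize(s["img"][150:310,230:410],(400,356)),cv2.resize(s2["img"][190:310,230:365],(400,356))]))
```

```text
t35.55 pos [ 0.5286 -0.1013  0.0478] psi -1.53 gap 0.0556 F [ 0.3426 -3.9768  1.7664] q [ 0.32  0.66 -0.34  2.14  0.53  0.42 -0.47]
  d [ 0.007 -0.009 -1.613] turn [-0.0002  0.0003 -0.0001]
[535.7 -82.1  90.6  68.4  -7.6]
[0.4627 0.6061] [-0.1147 -0.1112] was [0.4629 0.6068] [-0.1149 -0.1112]
[0.4621 0.6077] [-0.1142 -0.1106] was [0.4623 0.6072] [-0.1145 -0.1106]
```

View pics/p1.png

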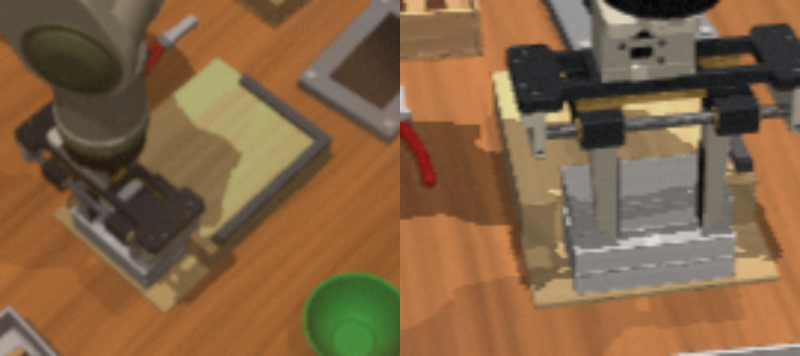

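The two fingers bear squarely on the top blank, the lower two have not moved, and the push takes 4 N. I'll continue.

Request:
{"op": "apply_moves", "data": {
  "deltas": [
    [0.6, [0, 0, -0.05], [0, 0, 0]],
    [0.6, [0, 0, -0.1], [0, 0, 0]],
    [0.6, [0, 0, -0.15], [0, 0, 0]],
    [0.6, [0, 0, -0.2], [0, 0, 0]],
    [0.6, [0, 0, -0.25], [0, 0, 0]],
    [0.6, [0, 0, -0.3], [0, 0, 0]],
    [0.6, [0, 0, -0.35], [0, 0, 0]],
    [0.6, [0, 0, -0.4], [0, 0, 0]],
    [0.6, [0, 0, -0.45], [0, 0, 0]],
    [0.6, [0, 0, -0.5], [0, 0, 0]],
    [0.6, [0, 0, -0.55], [0, 0, 0]],
    [0.6, [0, 0, -0.6], [0, 0, 0]],
    [0.6, [0, 0, -0.65], [0, 0, 0]],
    [0.6, [0, 0, -0.7], [0, 0, 0]],
    [0.6, [0, 0, -0.7], [0, 0, 0]]
  ]
}}

```text
time_s: 37.15
position: [0.5304, -0.0297, 0.0477]
tool_rot: [1.228, 1.197, -1.227]
contact_force: [-0.2, -0.8, 0.9]
finger_gap: 0.0559
```

Request:
{"op": "apply_moves", "data": {
  "deltas": [
    [0.6, [0, 0, -0.05], [0, 0, 0]],
    [0.6, [0, 0, -0.1], [0, 0, 0]],
    [0.6, [0, 0, -0.15], [0, 0, 0]],
    [0.6, [0, 0, -0.2], [0, 0, 0]],
    [0.6, [0, 0, -0.25], [0, 0, 0]],
    [0.6, [0, 0, -0.3], [0, 0, 0]],
    [0.6, [0, 0, -0.35], [0, 0, 0]],
    [0.6, [0, 0, -0.4], [0, 0, 0]],
    [0.6, [0, 0, -0.45], [0, 0, 0]],
    [0.6, [0, 0, -0.5], [0, 0, 0]],
    [0.6, [0, 0, -0.55], [0, 0, 0]],
    [0.6, [0, 0, -0.6], [0, 0, 0]],
    [0.6, [0, 0, -0.65], [0, 0, 0]],
    [0.6, [0, 0, -0.7], [0, 0, 0]],
    [0.6, [0, 0, -0.75], [0, 0, 0]],
    [0.6, [0, 0, -0.75], [0, 0, 0]]
  ]
}}

```text
time_s: 38.75
position: [0.5323, 0.0456, 0.0476]
tool_rot: [1.229, 1.198, -1.227]
contact_force: [-0.0, 0.1, -0.7]
finger_gap: 0.0557
```

Run:
```python
from h import *
plan((.532,.060,.047,-1.5))
s2=snapshot("side"); w2=cloud(s2)
for a,b in((.024,.036),(.008,.02)):
    q=seg(w2,(278,240,352,295),a,b); print(np.percentile(q[:,0],[3,97]),np.percentile(q[:,1],[3,50]))
q=seg(w2,(278,235,352,295),.037,.0425); print("mid top",rect(q[:,:2]))
s=snapshot("scene"); w=cloud(s); q=seg(w,(250,160,390,285),.0545,.062); print(rect(q[:,:2]))
```

```text
t38.75 pos [0.5323 0.0456 0.0476] psi -1.43 gap 0.0557 F [-0.0494  0.0668 -0.7092] q [ 0.02  0.65 -0.31  2.15  0.49  0.4  -0.71]
  d [ 0.006 -0.006 -0.144] turn [ 0.0004 -0.0004 -0.0001]
[0.463  0.6059] [-0.1145 -0.111 ]
[0.4622 0.6068] [-0.1145 -0.1103]
mid top [535.6 -44.3 155.3 150.6  80.7]
[530.4  73.2  89.2  76.7  -0.9]
```

Request:
{"op": "apply_moves", "data": {
  "deltas": [
    [0.6, [0, 0, -0.03], [0, 0, 0]],
    [0.6, [0, 0, -0.06], [0, 0, 0]],
    [0.6, [0, 0, -0.09], [0, 0, 0]],
    [0.6, [0, 0, -0.11], [0, 0, 0]],
    [0.6, [0, 0, -0.13], [0, 0, 0]],
    [0.6, [0, 0, -0.14], [0, 0, 0]],
    [0.6, [0, 0, -0.14], [0, 0, 0]]
  ]
}}

```text
time_s: 39.55
position: [0.5326, 0.0586, 0.0476]
tool_rot: [1.229, 1.197, -1.228]
contact_force: [0.3, 0.3, 0.1]
finger_gap: 0.0558
```

Request:
{"op": "apply_moves", "data": {
  "deltas": [
    [0.6, [0, 0, -0.01], [0, 0, 0]],
    [0.6, [0, 0, -0.02], [0, 0, 0]],
    [0.6, [0, 0, -0.02], [0, 0, 0]]
  ]
}}

```text
time_s: 39.85
position: [0.5327, 0.0602, 0.0476]
tool_rot: [1.228, 1.197, -1.229]
contact_force: [-0.0, -1.5, -0.2]
finger_gap: 0.0558
```

Request:
{"op": "apply_moves", "data": {
  "deltas": [
    [0.6, [0, 0, -0.01], [0, 0, 0]],
    [0.6, [0, 0, -0.015], [0, 0, 0]],
    [0.6, [0, 0, -0.015], [0, 0, 0]]
  ]
}}

```text
time_s: 40.15
position: [0.5327, 0.0617, 0.0476]
tool_rot: [1.228, 1.197, -1.228]
contact_force: [0.2, -1.7, 0.0]
finger_gap: 0.0555
```

Request:
{"op": "apply_moves", "data": {
  "deltas": [
    [0.6, [0, 0, -0.01], [0, 0, 0]],
    [0.6, [0, 0, -0.015], [0, 0, 0]],
    [0.6, [0, 0, -0.015], [0, 0, 0]]
  ]
}}

```text
time_s: 40.45
position: [0.5327, 0.0631, 0.0476]
tool_rot: [1.228, 1.197, -1.229]
contact_force: [-0.2, -3.5, 0.0]
finger_gap: 0.0557
```

Request:
{"op": "apply_moves", "data": {
  "deltas": [
    [0.6, [0, 0, -0.01], [0, 0, 0]],
    [0.6, [0, 0, -0.015], [0, 0, 0]],
    [0.6, [0, 0, -0.015], [0, 0, 0]]
  ]
}}

```text
time_s: 40.75
position: [0.5326, 0.0633, 0.0476]
tool_rot: [1.228, 1.195, -1.231]
contact_force: [-0.6, -6.7, 2.8]
finger_gap: 0.0561
```

Request:
{"op": "apply_moves", "data": {
  "deltas": [
    [0.6, [0, 0, -0.01], [0, 0, 0]],
    [0.6, [0, 0, -0.01], [0, 0, 0]]
  ]
}}

```text
time_s: 40.95
position: [0.5326, 0.0634, 0.0476]
tool_rot: [1.227, 1.194, -1.232]
contact_force: [0.2, -9.1, 3.6]
finger_gap: 0.056
```

Request:
{"op": "apply_moves", "data": {
  "deltas": [
    [0.6, [0, 0, -0.02], [0, 0, 0]],
    [0.6, [0, 0, -0.04], [0, 0, 0]],
    [0.6, [0, 0, -0.04], [0, 0, 0]],
    [0.6, [0, 0, -0.04], [0, 0, 0]]
  ]
}}

```text
time_s: 41.35
position: [0.5324, 0.0635, 0.0476]
tool_rot: [1.225, 1.19, -1.237]
contact_force: [0.7, -20.7, 5.6]
finger_gap: 0.0558
```

Run:
```python
from h import *
plan((.5327,.050,.0476,-1.5),(.5327,.045,.12,-1.5),(.46,.10,.12,88.5))
print(state()["wrist_torque"])
```

```text
t41.35 pos [0.5324 0.0635 0.0476] psi -1.76 gap 0.0558 F [  0.6829 -20.6964   5.5622] q [-0.02  0.65 -0.3   2.15  0.48  0.41 -0.74]
  d [0.001 0.007 0.135] turn [-0.0015  0.0025  0.0007]
  d [-0.724  0.001  0.05 ] turn [0. 0. 0.]
  d [ 0.    -0.741 -0.531] turn [-0.5 -0.  -0. ]
[-4.7026 -0.6339  0.151 ]
```

Request:
{"op": "apply_moves", "data": {
  "deltas": [
    [0.6, [0, 0, 0.1], [0, 0, 0]],
    [0.6, [0, 0, 0.22], [0, 0, 0]],
    [0.6, [-0.2, 0, 0.24], [0, 0, 0]],
    [0.3, [-0.6, 0, 0.24], [0, 0, 0]],
    [0.2, [-0.8, 0, 0.24], [0, 0, 0]],
    [0.2, [-0.8, 0, 0.24], [0, 0, 0]]
  ]
}}

```text
time_s: 41.95
position: [0.5338, 0.0462, 0.1301]
tool_rot: [1.232, 1.194, -1.224]
contact_force: [0.1, -0.2, -0.2]
finger_gap: 0.0365
```

Request:
{"op": "apply_moves", "data": {
  "deltas": [
    [0.2, [0, 0, 0], [-0.047, 0, 0]],
    [0.2, [0, 0, 0], [-0.094, 0, 0]],
    [0.2, [0, 0, 0], [-0.141, 0, 0]],
    [0.2, [0, 0, 0], [-0.188, 0, 0]],
    [0.2, [0, 0, 0], [-0.235, 0, 0]],
    [0.2, [0, 0, 0], [-0.282, 0, 0]],
    [0.2, [0, 0, 0], [-0.329, 0, 0]],
    [0.2, [0, 0, 0], [-0.376, 0, 0]],
    [0.2, [0, 0, 0], [-0.423, 0, 0]],
    [0.2, [0, 0, 0], [-0.47, 0, 0]],
    [0.2, [0, 0, 0], [-0.5, 0, 0]],
    [0.2, [0, 0, 0], [-0.5, 0, 0]],
    [0.2, [0, 0, 0], [-0.5, 0, 0]]
  ]
}}

```text
time_s: 43.25
position: [0.5319, 0.0458, 0.1269]
tool_rot: [0.023, 1.572, -0.022]
contact_force: [0.6, -0.6, -0.4]
finger_gap: 0.0183
```

Run:
```python
from h import *
plan((.455,.097,.12,88.5),(.455,.097,.048,88.5))
s=snapshot("side"); w=cloud(s); q=seg(w,(245,200,365,295),.0535,.061); 
n=q[(q[:,0]<.62)&(q[:,1]<.145)]; print("side blank",rect(n[:,:2]),len(n))
s=snapshot("scene"); w=cloud(s); q=seg(w,(255,165,390,290),.0535,.061); n=q[(q[:,0]<.62)&(q[:,1]<.145)];print("scene blank",rect(n[:,:2]),len(n))
cv2.imwrite("pics/b1.png",s["img"][150:300,240:400])
```

```text
t43.25 pos [0.5319 0.0458 0.1269] psi 88.34 gap 0.0183 F [ 0.5977 -0.6381 -0.4258] q [ 0.39  0.64 -0.86  2.08  0.73  0.75  0.61]
  d [ 0.07   0.489 -0.784] turn [-0.0009 -0.0003 -0.0003]
  d [0.72 0.   0.  ] turn [0. 0. 0.]
side blank [530.4 100.4 111.2  67.   -3.5] 658
scene blank [538.6 101.   98.6  61.6  -2.4] 708
```

Request:
{"op": "apply_moves", "data": {
  "deltas": [
    [0.2, [0, 0.25, -0.4], [0, 0, 0]],
    [0.2, [0, 0.49, -0.8], [0, 0, 0]],
    [0.2, [0, 0.49, -0.8], [0, 0, 0]],
    [0.2, [0, 0.49, -0.8], [0, 0, 0]],
    [0.2, [0.4, 0.49, -0.8], [0, 0, 0]],
    [0.2, [0.7, 0.49, -0.8], [0, 0, 0]],
    [0.2, [0.78, 0.49, -0.8], [0, 0, 0]],
    [0.2, [0.78, 0.49, -0.8], [0, 0, 0]],
    [0.2, [0.78, 0.49, -0.8], [0, 0, 0]]
  ]
}}

```text
time_s: 44.25
position: [0.4543, 0.0969, 0.0502]
tool_rot: [0.021, 1.57, -0.021]
contact_force: [0.9, 0.3, 0.8]
finger_gap: 0.0184
```

Request:
{"op": "apply_moves", "data": {
  "deltas": [
    [0.2, [0, 0, 0.04], [0, 0, 0]],
    [0.2, [0, 0, 0.08], [0, 0, 0]],
    [0.2, [0, 0, 0.12], [0, 0, 0]],
    [0.2, [0, 0, 0.15], [0, 0, 0]],
    [0.2, [0, 0, 0.18], [0, 0, 0]],
    [0.2, [0, 0, 0.21], [0, 0, 0]],
    [0.2, [0, 0, 0.24], [0, 0, 0]],
    [0.2, [0, 0, 0.26], [0, 0, 0]],
    [0.2, [0, 0, 0.26], [0, 0, 0]]
  ]
}}

```text
time_s: 45.15
position: [0.4786, 0.0956, 0.0496]
tool_rot: [0.02, 1.572, -0.021]
contact_force: [-4.8, -1.2, 3.1]
finger_gap: 0.0184
```

Request:
{"op": "apply_moves", "data": {
  "deltas": [
    [0.2, [0, 0, 0.03], [0, 0, 0]],
    [0.2, [0, 0, 0.05], [0, 0, 0]],
    [0.2, [0, 0, 0.05], [0, 0, 0]]
  ]
}}

```text
time_s: 45.45
position: [0.484, 0.0956, 0.0495]
tool_rot: [0.02, 1.572, -0.021]
contact_force: [-4.6, -0.8, 3.6]
finger_gap: 0.019
```

Run:
```python
from h import *
plan((.489,.0975,.048,88.5))
```

```text
t45.45 pos [0.484  0.0956 0.0495] psi 88.49 gap 0.0190 F [-4.6295 -0.7561  3.5974] q [ 0.17  0.7  -0.7   2.23  0.93  0.54  0.28]
  d [0.015 0.021 0.049] turn [-0.0001 -0.0003  0.0002]
```

Request:
{"op": "apply_moves", "data": {
  "deltas": [
    [0.2, [0, 0, 0.02], [0, 0, 0]],
    [0.2, [0, 0, 0.035], [0, 0, 0]],
    [0.2, [0, 0, 0.035], [0, 0, 0]]
  ]
}}

```text
time_s: 45.75
position: [0.4871, 0.0955, 0.0495]
tool_rot: [0.02, 1.572, -0.021]
contact_force: [-6.0, -1.1, 4.0]
finger_gap: 0.0186
```

Request:
{"op": "apply_moves", "data": {
  "deltas": [
    [0.2, [0, 0, 0.015], [0, 0, 0]],
    [0.2, [0, 0, 0.025], [0, 0, 0]],
    [0.2, [0, 0, 0.025], [0, 0, 0]]
  ]
}}

```text
time_s: 46.05
position: [0.4872, 0.0955, 0.0495]
tool_rot: [0.019, 1.575, -0.021]
contact_force: [-13.6, 0.2, 11.4]
finger_gap: 0.0183
```

Request:
{"op": "apply_moves", "data": {
  "deltas": [
    [0.2, [0, 0, 0.015], [0, 0, 0]],
    [0.2, [0, 0, 0.02], [0, 0, 0]],
    [0.2, [0, 0, 0.02], [0, 0, 0]]
  ]
}}

```text
time_s: 46.35
position: [0.4873, 0.0955, 0.0494]
tool_rot: [0.018, 1.578, -0.021]
contact_force: [-20.7, 1.4, 16.8]
finger_gap: 0.0185
```

Request:
{"op": "apply_moves", "data": {
  "deltas": [
    [0.2, [0, 0, -0.08], [0, 0, 0]],
    [0.2, [0, 0, -0.2], [0, 0, 0]],
    [0.2, [-0.1, 0, -0.2], [0, 0, 0]],
    [0.5, [-0.5, 0, -0.2], [0, 0, 0]],
    [0.85, [-0.85, 0, -0.2], [0, 0, 0]],
    [0.85, [-0.85, 0.05, 0.2], [0, 0, 0]],
    [0.85, [-0.85, 0.05, 0.67], [0, 0, 0]],
    [0.85, [-0.85, 0.05, 0.67], [0, 0, 0]],
    [0.85, [-0.85, 0.05, 0.67], [0, 0, 0]]
  ]
}}

```text
time_s: 47.25
position: [0.5604, 0.0989, 0.1343]
tool_rot: [0.022, 1.57, -0.021]
contact_force: [-1.0, -0.0, -0.2]
finger_gap: 0.0618
```

Run:
```python
from h import *
plan((.5505,.1003,.049,88.5))
s=snapshot("wrist"); cv2.imwrite("pics/w10.png",s["img"])
S=snapshot("side"); w=cloud(S); q=seg(w,(245,195,365,295),.0535,.061); n=q[(q[:,0]<.62)&(q[:,1]<.145)]; print("side blank",rect(n[:,:2]),len(n))
S=snapshot("scene"); w=cloud(S); q=seg(w,(255,165,390,290),.0535,.061); n=q[(q[:,0]<.62)&(q[:,1]<.145)]; print("scene blank",rect(n[:,:2]),len(n))
```

```text
t47.25 pos [0.5604 0.0989 0.1343] psi 88.42 gap 0.0618 F [-1.0408 -0.0066 -0.2048] q [ 0.29  0.66 -0.85  2.    0.7   0.8   0.57]
  d [ 0.853  0.011 -0.099] turn [-0.0004  0.0002 -0.0001]
side blank [549.2 100.  109.3  66.6  -1.6] 650
scene blank [552.1 100.9 110.5  66.   -3.2] 776
```

View pics/w10.png

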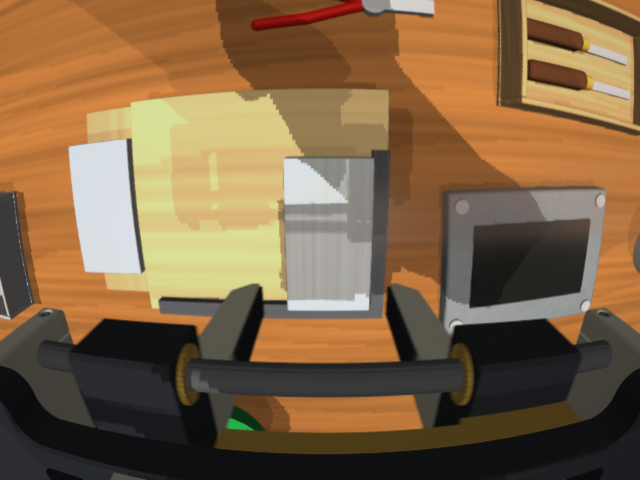

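The blank sits flush in the corner: its right edge meets the side fence at column 371 and its end meets the back fence at row 310. I'll grip it over the fence.

Request:
{"op": "apply_moves", "data": {
  "deltas": [
    [0.85, [0, 0.02, -0.1], [0, 0, 0]],
    [0.85, [0.3, 0.02, -0.1], [0, 0, 0]],
    [0.85, [0.6, 0.02, -0.1], [0, 0, 0]],
    [0.85, [0.75, 0.02, -0.1], [0, 0, 0]],
    [0.85, [0.75, 0.02, -0.1], [0, 0, 0]],
    [0.85, [0.75, 0.02, -0.1], [0, 0, 0]]
  ]
}}

```text
time_s: 48.0
position: [0.549, 0.1017, 0.0601]
tool_rot: [0.02, 1.571, -0.02]
contact_force: [-0.1, 0.0, -0.1]
finger_gap: 0.0789
```

Run:
```python
from h import *
plan((.5505,.101,.0497,88.5))
```

```text
t48.00 pos [0.549  0.1017 0.0601] psi 88.56 gap 0.0789 F [-0.1207  0.0482 -0.0806] q [ 0.21  0.74 -0.75  2.07  0.84  0.66  0.43]
  d [ 0.104 -0.007  0.016] turn [ 0.0003 -0.0001 -0.    ]
```

Request:
{"op": "apply_moves", "data": {
  "deltas": [
    [0.85, [0.05, 0, 0.015], [0, 0, 0]],
    [0.85, [0.1, 0, 0.015], [0, 0, 0]],
    [0.85, [0.1, 0, 0.015], [0, 0, 0]],
    [0.7, [0.1, 0, 0.015], [0, 0, 0]],
    [0.5, [0.1, 0, 0.015], [0, 0, 0]],
    [0.5, [0.1, 0, 0.015], [0, 0, 0]],
    [0.4, [0.1, 0, 0.015], [0, 0, 0]],
    [0.4, [0.1, 0, 0.015], [0, 0, 0]],
    [0.3, [0.1, 0, 0.015], [0, 0, 0]],
    [0.3, [0.1, 0, 0.015], [0, 0, 0]],
    [0.3, [0.1, 0, 0.015], [0, 0, 0]]
  ],
  "newtons": 55
}}

```text
time_s: 49.1
position: [0.5513, 0.1013, 0.0498]
tool_rot: [0.021, 1.57, -0.02]
contact_force: [-0.5, 0.7, 3.4]
finger_gap: 0.0596
```

Request:
{"op": "apply_moves", "data": {
  "deltas": [
    [0.3, [-0.05, 0, 0], [0, 0, 0]],
    [0.3, [-0.15, 0, 0], [0, 0, 0]],
    [0.3, [-0.3, 0, 0], [0, 0, 0]],
    [0.3, [-0.5, 0, 0], [0, 0, 0]],
    [0.3, [-0.5, 0, 0], [0, 0, 0]],
    [0.3, [-0.5, 0, 0], [0, 0, 0]]
  ]
}}

```text
time_s: 49.7
position: [0.5513, 0.1007, 0.0997]
tool_rot: [0.021, 1.57, -0.021]
contact_force: [0.1, 0.0, -4.3]
finger_gap: 0.059
```

Run:
```python
from h import *
plan((.549,.101,.10,2.6),(.5885,.2845,.10,2.6),(.5885,.2845,.034,2.6))
s=snapshot("side"); w=cloud(s); cv2.imwrite("pics/l1.png",s["img"])
q=seg(w,(245,175,365,260),.07,.115); q=q[(q[:,1]<.08)]; print(len(q),np.percentile(q[:,2],[2,50,98]) if len(q) else 0)
```

```text
t49.70 pos [0.5513 0.1007 0.0997] psi 88.46 gap 0.0590 F [ 0.0965  0.0153 -4.2606] q [ 0.25  0.69 -0.81  2.05  0.77  0.73  0.5 ]
  d [-0.003  0.002 -0.023] turn [ 0.477   0.0002 -0.0001]
  d [ 0.     0.478 -1.815] turn [0. 0. 0.]
  d [0.66 0.   0.  ] turn [0. 0. 0.]
426 [0.0899 0.1008 0.113 ]
```

Request:
{"op": "apply_moves", "data": {
  "deltas": [
    [0.3, [0, 0, 0], [0.035, 0, 0]],
    [0.3, [0, 0, 0], [0.075, 0, 0]],
    [0.3, [0, 0, 0], [0.115, 0, 0]],
    [0.3, [0, 0, 0], [0.155, 0, 0]],
    [0.3, [0, 0, 0], [0.195, 0, 0]],
    [0.3, [0, 0, 0], [0.235, 0, 0]],
    [0.3, [0, 0, 0], [0.275, 0, 0]],
    [0.3, [0, 0, 0], [0.315, 0, 0]],
    [0.3, [0, 0, 0], [0.355, 0, 0]],
    [0.3, [0, 0, 0], [0.395, 0, 0]],
    [0.3, [0, 0, 0], [0.435, 0, 0]],
    [0.3, [0, 0, 0], [0.465, 0, 0]],
    [0.3, [0, 0, 0], [0.477, 0, 0]],
    [0.3, [0, 0, 0], [0.477, 0, 0]],
    [0.3, [0, 0, 0], [0.477, 0, 0]]
  ]
}}

```text
time_s: 51.25
position: [0.551, 0.1012, 0.0992]
tool_rot: [1.173, 1.232, -1.174]
contact_force: [0.2, 0.6, -4.8]
finger_gap: 0.0593
```

Run:
```python
from h import *
def dark_rect(s,uv0,h,thr,f=None):
    g=cv2.GaussianBlur(cv2.cvtColor(s["img"],cv2.COLOR_BGR2GRAY),(3,3),0)
    m=(g<thr).astype(np.uint8); n,l,st,_=cv2.connectedComponentsWithStats(m,connectivity=4); i=l[uv0[1],uv0[0]]
    c,_=cv2.findContours((l==i).astype(np.uint8),cv2.RETR_EXTERNAL,cv2.CHAIN_APPROX_NONE)
    p=cv2.convexHull(max(c,key=cv2.contourArea))[:,0]; return p
for n,uv in(("scene",(400,182)),("side",(306,190))):
    s=dict(np.load(n+"0.npz"))
    print(n,s["img"][uv[1],uv[0]])
    for thr in(75,85,95):
        p=dark_rect(s,uv,.023,thr); print(thr,rect(plane(s,p,.023)[:,:2]))
# wrist view now
s=snapshot("wrist"); np.savez("wrist.npz",**s); cv2.imwrite("pics/w11.png",s["img"])
plan((.5885,.2845,.10,2.6))
```

```text
scene [45 57 77]
75 [589.2 283.9 123.1  73.1 -87.5]
85 [589.  283.7 125.5  74.9 -87. ]
95 [589.  284.  128.4  77.5 -87.5]
side [30 31 30]
75 [587.3 281.  127.5  73.3 -87.4]
85 [587.2 281.2 129.9  75.  -87.5]
95 [587.3 281.5 131.6  76.  -88.1]
t51.30 pos [0.5511 0.1012 0.0993] psi 2.75 gap 0.0594 F [-1.2951 -0.0448 -3.7999] q [-0.    0.6  -0.4   2.06  0.43  0.56 -0.66]
  d [-0.007  0.462 -1.813] turn [0.0008 0.     0.0002]
```

View pics/w11.png

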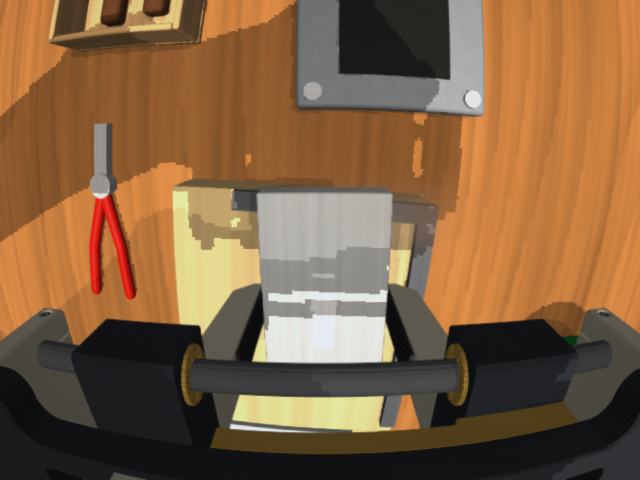

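The blank is held level and aligned, and the pad (top right) agrees with the estimate of (0.588, 0.283) at 2.6°. I'll move over the pad.

Request:
{"op": "apply_moves", "data": {
  "deltas": [
    [0.3, [0, 0.05, -0.2], [0, 0, 0]],
    [0.3, [0, 0.1, -0.4], [0, 0, 0]],
    [0.3, [0, 0.15, -0.6], [0, 0, 0]],
    [0.3, [0, 0.2, -0.8], [0, 0, 0]],
    [0.3, [0, 0.227, -0.895], [0, 0, 0]],
    [0.3, [0, 0.227, -0.895], [0, 0, 0]]
  ]
}}

```text
time_s: 51.9
position: [0.5698, 0.193, 0.0995]
tool_rot: [1.174, 1.232, -1.173]
contact_force: [0.8, 0.9, -3.0]
finger_gap: 0.059
```

Request:
{"op": "apply_moves", "data": {
  "deltas": [
    [0.3, [0, 0.05, -0.2], [0, 0, 0]],
    [0.3, [0, 0.1, -0.4], [0, 0, 0]],
    [0.3, [0, 0.15, -0.6], [0, 0, 0]],
    [0.3, [0, 0.2, -0.8], [0, 0, 0]],
    [0.3, [0, 0.227, -0.895], [0, 0, 0]],
    [0.3, [0.3, 0.227, -0.895], [0, 0, 0]],
    [0.3, [0.45, 0.227, -0.895], [0, 0, 0]],
    [0.3, [0.45, 0.227, -0.895], [0, 0, 0]],
    [0.3, [0.45, 0.227, -0.895], [0, 0, 0]]
  ]
}}

```text
time_s: 52.8
position: [0.5882, 0.2817, 0.0544]
tool_rot: [1.174, 1.231, -1.176]
contact_force: [-0.3, 0.0, -4.2]
finger_gap: 0.0594
```

Run:
```python
from h import *
plan((.588,.282,.035,2.6))
s=snapshot("side"); a=s["img"][150:225,250:350]; s=snapshot("scene"); b=s["img"][120:225,345:460]; s=snapshot("wrist"); c=s["img"][120:420,160:500]
cv2.imwrite("pics/pl.png",np.hstack([cv2.resize(a,(320,240)),cv2.resize(c,(272,240)),cv2.resize(b,(200,240))]))
```

```text
t52.80 pos [0.5882 0.2817 0.0544] psi 2.62 gap 0.0594 F [-0.3124  0.0195 -4.1765] q [-0.3   0.74 -0.36  1.87  0.43  0.61 -0.88]
  d [ 0.194 -0.002 -0.003] turn [0.0001 0.0002 0.0003]
```

View pics/pl.png

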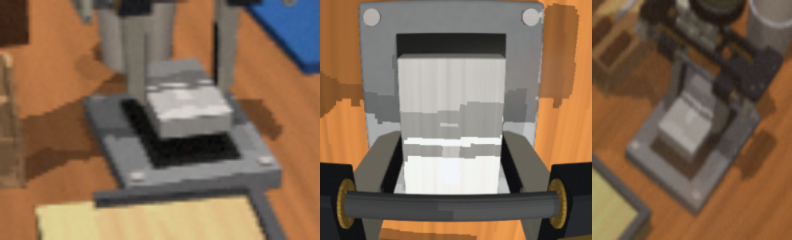

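The blank is centred over the pad: blank and pad share centre column 451 in the wrist crop, and the axes are parallel. I'll lower it until contact.

Request:
{"op": "apply_moves", "data": {
  "deltas": [
    [0.3, [0.08, 0, 0], [0, 0, 0]],
    [0.3, [0.13, 0, 0], [0, 0, 0]],
    [0.3, [0.16, 0, 0], [0, 0, 0]],
    [0.3, [0.18, 0, 0], [0, 0, 0]],
    [0.3, [0.18, 0, 0], [0, 0, 0]]
  ]
}}

```text
time_s: 53.45
position: [0.5881, 0.282, 0.0362]
tool_rot: [1.175, 1.231, -1.176]
contact_force: [-0.0, 0.7, -4.1]
finger_gap: 0.0592
```

Request:
{"op": "apply_moves", "data": {
  "deltas": [
    [0.3, [0.01, 0, 0], [0, 0, 0]],
    [0.3, [0.015, 0, 0], [0, 0, 0]],
    [0.3, [0.015, 0, 0], [0, 0, 0]]
  ]
}}

```text
time_s: 53.75
position: [0.5883, 0.2821, 0.0351]
tool_rot: [1.175, 1.231, -1.175]
contact_force: [0.0, 0.7, -3.6]
finger_gap: 0.0591
```

Request:
{"op": "apply_moves", "data": {
  "deltas": [
    [0.3, [0.005, 0, 0], [0, 0, 0]],
    [0.3, [0.01, 0, 0], [0, 0, 0]],
    [0.3, [0.01, 0, 0], [0, 0, 0]]
  ]
}}

```text
time_s: 54.05
position: [0.5883, 0.2821, 0.0341]
tool_rot: [1.175, 1.231, -1.175]
contact_force: [-0.3, -0.9, -3.7]
finger_gap: 0.0591
```

Request:
{"op": "apply_moves", "data": {
  "deltas": [
    [0.3, [0.005, 0, 0], [0, 0, 0]],
    [0.3, [0.01, 0, 0], [0, 0, 0]],
    [0.3, [0.01, 0, 0], [0, 0, 0]]
  ]
}}

```text
time_s: 54.35
position: [0.5883, 0.2821, 0.0338]
tool_rot: [1.175, 1.23, -1.175]
contact_force: [-1.4, -0.9, 4.5]
finger_gap: 0.0593
```

Request:
{"op": "apply_moves", "data": {
  "deltas": [
    [0.3, [0.003, 0, 0], [0, 0, 0]],
    [0.3, [0.005, 0, 0], [0, 0, 0]],
    [0.3, [0.005, 0, 0], [0, 0, 0]]
  ]
}}

```text
time_s: 54.65
position: [0.5884, 0.2821, 0.0337]
tool_rot: [1.175, 1.23, -1.175]
contact_force: [-3.0, -2.5, 9.7]
finger_gap: 0.0592
```

Request:
{"op": "apply_moves", "data": {
  "deltas": [
    [0.3, [-0.008, 0, 0], [0, 0, 0]],
    [0.66, [-0.008, 0, 0], [0, 0, 0]],
    [0.7, [-0.008, 0, 0], [0, 0, 0]],
    [0.8, [-0.008, 0, 0], [0, 0, 0]],
    [0.8, [-0.008, 0, 0], [0, 0, 0]],
    [0.8, [-0.008, 0, 0], [0, 0, 0]],
    [0.8, [-0.2, 0, 0], [0, 0, 0]],
    [0.8, [-0.5, 0, 0], [0, 0, 0]],
    [0.8, [-0.95, 0, 0], [0, 0, 0]],
    [0.8, [-0.95, 0, 0], [0, 0, 0]]
  ]
}}

```text
time_s: 55.65
position: [0.5907, 0.2839, 0.133]
tool_rot: [1.182, 1.228, -1.168]
contact_force: [-0.2, 0.3, 0.1]
finger_gap: 0.0747
```

Request:
{"op": "apply_moves", "data": {
  "deltas": [
    [0.8, [-0.4, -0.2, 0.4], [0, 0, 0]],
    [0.8, [-0.8, -0.4, 0.9], [0, 0, 0]],
    [0.8, [-0.8, -0.4, 0.9], [0, 0, 0]],
    [0.8, [-0.8, -0.4, 0.9], [0, 0, 0]]
  ]
}}

```text
time_s: 56.05
position: [0.5529, 0.1871, 0.2096]
tool_rot: [1.178, 1.226, -1.177]
contact_force: [0.4, -0.4, 0.5]
finger_gap: 0.0745
```

Request:
{"op": "apply_moves", "data": {
  "deltas": [
    [0.8, [0, -0.2, 0.4], [0, 0, 0]],
    [0.8, [0, -0.4, 0.9], [0, 0, 0]],
    [0.8, [0, -0.4, 0.9], [0, 0, 0]],
    [0.8, [0, -0.4, 0.9], [0, 0, 0]]
  ]
}}

```text
time_s: 56.45
position: [0.5167, 0.0978, 0.207]
tool_rot: [1.176, 1.23, -1.177]
contact_force: [0.7, 1.0, -0.0]
finger_gap: 0.0745
```

Run:
```python
from h import *
ims=[]
for n,b,st in(("scene",(350,135,455,220),(250,215,325,285)),("side",(270,165,345,215),(278,240,352,295))):
    s=snapshot(n); w=cloud(s); q=seg(w,b,.0365,.046); q=q[(abs(q[:,0]-.588)<.06)&(abs(q[:,1]-.283)<.09)]
    print(n,"blank top",rect(q[:,:2]),np.percentile(q[:,2],[5,50,95]))
    q=seg(w,st,.0365,.0435); q=q[(q[:,1]<-.05)]; print("mid top",rect(q[:,:2]))
    u0,v0,u1,v1=b; ims.append(cv2.resize(s["img"][v0-10:v1+15,u0-40:u1+10],(390,280)))
    g=seg(w,b,.0165,.0225); 
s=dict(np.load("scene0.npz"))
s=snapshot("scene"); ims2=[cv2.resize(s["img"][60:420,120:520],(390,310)),cv2.resize(snapshot("side")["img"][140:440,190:523],(390,310))]
cv2.imwrite("pics/fin.png",np.vstack([np.hstack(ims),np.hstack(ims2)]))
plan()
```

```text
scene blank top [588.1 281.2 114.2  62.6 -86.5] [0.0376 0.0407 0.044 ]
mid top [542.6 -82.3 143.1  63.6   0. ]
side blank top [586.2 279.9 116.4  60.3 -87.9] [0.0384 0.0408 0.0427]
mid top [539.8 -83.1 141.9  65.9  -0.1]
t56.65 pos [0.5172 0.1004 0.2073] psi 2.76 gap 0.0744 F [0.7539 0.3746 0.1102] q [ 0.06  0.42 -0.49  2.04  0.28  0.75 -0.55]
```

Run:
```python
from h import *
for n,b in(("scene",(350,135,455,220)),("side",(270,165,345,215))):
    s=snapshot(n); w=cloud(s); m=np.zeros((480,640),bool); m[b[1]:b[3],b[0]:b[2]]=1
    hsv=cv2.cvtColor(s["img"],cv2.COLOR_BGR2HSV)
    # blank top by height, cast onto z=.041 ; pad rests: dark pixels
    t=(m&(w[...,2]>.0385)&(w[...,2]<.045)&(abs(w[...,0]-.588)<.05)&(abs(w[...,1]-.283)<.075))
    v,u=np.nonzero(t); r=rect(plane(s,np.c_[u,v],.041)[:,:2]); print(n,"blank cast",r)
    c=np.radians(92.6); e=np.array([np.cos(c),np.sin(c)]); f=np.array([e[1],-e[0]])
    P=w[m&(w[...,2]>.0195)&(w[...,2]<.027)&(hsv[...,2]<85)]-[.588,.283,0]
    print(" pad ext along",np.percentile(P[:,:2]@e,[1,99]),"across",np.percentile(P[:,:2]@f,[1,99]))
    B=w[t]-[.588,.283,0]; print(" blank along",np.percentile(B[:,:2]@e,[2,98]),"across",np.percentile(B[:,:2]@f,[2,98]))
    S=w[m&(w[...,2]>.012)&(w[...,2]<.024)&(hsv[...,1]<90)&(hsv[...,2]>60)]-[.588,.283,0]; S=S[(abs(S[:,0])<.08)&(abs(S[:,1])<.1)]
    print(" slab along",np.percentile(S[:,:2]@e,[1,99]),"across",np.percentile(S[:,:2]@f,[1,99]))
    # stored tools
    for k,bb in(("tray",(322,98,400,162) if n=="scene" else(208,162,262,212)),("bin",(175,285,278,380) if n=="scene" else(318,300,416,390))):
        q=seg(w,bb,.012,.03); print(" ",k,len(q))
```

```text
scene blank cast [588.5 279.6 112.2  60.7 -87.2]
 pad ext along [-0.0857  0.0611] across [-0.0823  0.0369]
 blank along [-0.0566  0.0504] across [-0.0288  0.0292]
 slab along [-0.0849  0.0843] across [-0.0623  0.0648]
  tray 459
  bin 1942
side blank cast [586.2 277.9 114.   60.4 -87.8]
 pad ext along [-0.0706  0.0601] across [-0.0652  0.035 ]
 blank along [-0.0581  0.0494] across [-0.0306  0.0267]
 slab along [-0.0856  0.0806] across [-0.0651  0.0623]
  tray 588
  bin 2848
```

The checks suggest the blank may sit 1.5–3.5 mm short along its long axis. I'll look straight down with the wrist camera, numerically.

Request:
{"op": "apply_moves", "data": {
  "deltas": [
    [0.8, [0, 0.25, -0.33], [0, 0, 0]],
    [0.8, [0, 0.5, -0.66], [0, 0, 0]],
    [0.8, [0, 0.75, -0.99], [0, 0, 0]],
    [0.8, [0, 0.75, -0.99], [0, 0, 0]],
    [0.8, [0, 0.75, -0.99], [0, 0, 0]]
  ]
}}

```text
time_s: 57.25
position: [0.5868, 0.2025, 0.2069]
tool_rot: [1.173, 1.233, -1.174]
contact_force: [-0.9, -0.2, -0.7]
finger_gap: 0.0742
```

Run:
```python
from h import *
s=snapshot("wrist"); np.savez("wrist3.npz",**s); T=s["extrinsics"]; print(cur()[0],T[:3,3])
def fproj(P):
    p=(P-T[:3,3])@T[:3,:3]; r=np.linalg.norm(p[:,:2],axis=1); th=np.arctan2(r,p[:,2]); k=s["fx"]*th/r
    return np.c_[s["cx"]+p[:,0]*k,s["cy"]+p[:,1]*k]
c=np.radians(92.6); e=np.array([np.cos(c),np.sin(c)]); f=np.array([e[1],-e[0]]); o=np.array([.588,.283])
g=cv2.cvtColor(s["img"],cv2.COLOR_BGR2GRAY).astype(np.float32)
def prof(dirv,perp,z,offs,lo=-.095,hi=.095):
    a=np.arange(lo,hi,.0005); acc=[]
    for k in offs:
        P=np.c_[o+a[:,None]*dirv+k*perp,np.full(len(a),z)]; uv=fproj(P).astype(np.float32)
        acc.append(cv2.remap(g,uv[None,:,0],uv[None,:,1],cv2.INTER_LINEAR)[0])
    return a,np.median(acc,0)
for nm,z in(("z.041",.041),("z.023",.023)):
  for lab,d,p,off in(("along",e,f,np.linspace(-.02,.02,9)),("across",f,e,np.linspace(-.03,.04,9))):
    a,v=prof(d,p,z,off); gr=np.gradient(cv2.GaussianBlur(v[None],(5,1),0)[0]); 
    i=[k for k in range(2,len(a)-2) if abs(gr[k])>4 and abs(gr[k])==abs(gr[k-2:k+3]).max()]
    print(nm,lab,[(round(a[k]*1000,1),round(float(gr[k]),1)) for k in i])
```

```text
[0.5864 0.2012 0.207 ] [0.5839 0.2824 0.3724]
z.041 along [(np.float64(-76.0), 5.9), (np.float64(-58.0), -5.5), (np.float64(-56.0), 15.8), (np.float64(-35.0), -9.3), (np.float64(-26.5), 9.9), (np.float64(-22.0), -9.1), (np.float64(53.5), -30.9), (np.float64(60.5), 17.9), (np.float64(80.0), -4.3)]
z.041 across [(np.float64(-58.5), 6.4), (np.float64(-34.0), -17.2), (np.float64(-29.0), 32.1), (np.float64(31.0), -31.9), (np.float64(36.0), 18.0), (np.float64(60.0), -4.2), (np.float64(87.5), 11.2)]
z.023 along [(np.float64(-80.0), 5.7), (np.float64(-61.0), -5.6), (np.float64(-59.0), 15.6), (np.float64(-36.5), -8.8), (np.float64(-28.0), 9.9), (np.float64(-23.5), -9.1), (np.float64(56.5), -29.8), (np.float64(63.5), 16.7), (np.float64(84.5), -4.1)]
z.023 across [(np.float64(-61.5), 6.0), (np.float64(-35.5), -16.6), (np.float64(-30.0), 31.4), (np.float64(33.0), -31.1), (np.float64(38.0), 17.4), (np.float64(64.0), -4.2), (np.float64(93.0), 11.4)]
```

The blank sits 2.5 mm short along the long axis (margins 4.5 and 9.5 mm) and is centred across (−0.25 mm). I'll regrip and correct it.

Run:
```python
from h import *
plan((.5883,.2821,.12,2.6),(.5883,.2821,.0345,2.6))
```

```text
t57.30 pos [0.5864 0.2012 0.207 ] psi 2.70 gap 0.0745 F [-0.2589  0.2971  0.5206] q [-0.1   0.52 -0.47  1.84  0.31  0.85 -0.68]
  d [ 0.869  0.058 -0.808] turn [0.0006 0.0002 0.0004]
  d [0.855 0.    0.   ] turn [0. 0. 0.]
```

Request:
{"op": "apply_moves", "data": {
  "deltas": [
    [0.8, [0, 0.03, -0.4], [0, 0, 0]],
    [0.8, [0.3, 0.058, -0.81], [0, 0, 0]],
    [0.8, [0.6, 0.058, -0.81], [0, 0, 0]],
    [0.8, [0.87, 0.058, -0.81], [0, 0, 0]],
    [0.8, [0.87, 0.058, -0.81], [0, 0, 0]],
    [0.8, [0.87, 0.058, -0.81], [0, 0, 0]]
  ]
}}

```text
time_s: 57.9
position: [0.589, 0.2812, 0.121]
tool_rot: [1.175, 1.23, -1.177]
contact_force: [0.2, 0.2, 1.1]
finger_gap: 0.0747
```

Request:
{"op": "apply_moves", "data": {
  "deltas": [
    [0.8, [0.3, 0, 0], [0, 0, 0]],
    [0.8, [0.5, 0, 0], [0, 0, 0]],
    [0.8, [0.65, 0, 0], [0, 0, 0]],
    [0.8, [0.65, 0, 0], [0, 0, 0]],
    [0.8, [0.65, 0, 0], [0, 0, 0]]
  ]
}}

```text
time_s: 58.4
position: [0.5897, 0.2823, 0.0567]
tool_rot: [1.176, 1.23, -1.174]
contact_force: [0.5, 0.6, 0.2]
finger_gap: 0.0743
```

Run:
```python
from h import *
plan((.5883,.2821,.0345,2.6))
```

```text
t58.40 pos [0.5897 0.2823 0.0567] psi 2.62 gap 0.0743 F [0.4911 0.6222 0.1916] q [-0.3   0.74 -0.37  1.87  0.43  0.61 -0.89]
  d [ 0.222 -0.014  0.001] turn [ 0.0001 -0.0001 -0.0003]
```

Request:
{"op": "apply_moves", "data": {
  "deltas": [
    [0.8, [0.12, -0.012, 0], [0, 0, 0]],
    [0.8, [0.2, -0.012, 0], [0, 0, 0]],
    [0.8, [0.22, -0.012, 0], [0, 0, 0]],
    [0.8, [0.22, -0.012, 0], [0, 0, 0]],
    [0.7, [0.22, -0.012, 0], [0, 0, 0]],
    [0.5, [0.22, -0.012, 0], [0, 0, 0]],
    [0.4, [0.22, -0.012, 0], [0, 0, 0]],
    [0.3, [0.22, -0.012, 0], [0, 0, 0]],
    [0.3, [0.22, -0.012, 0], [0, 0, 0]],
    [0.3, [0.22, -0.012, 0], [0, 0, 0]],
    [0.3, [0.19, -0.012, 0], [0, 0, 0]],
    [0.3, [0.16, -0.012, 0], [0, 0, 0]],
    [0.3, [0.16, -0.012, -0.013], [0, 0, 0]],
    [0.3, [0.16, -0.012, -0.026], [0, 0, 0]],
    [0.3, [0.16, -0.012, -0.026], [0, 0, 0]],
    [0.3, [0.16, -0.012, -0.026], [0, 0, 0]]
  ]
}}

```text
time_s: 60.0
position: [0.5877, 0.2847, 0.0394]
tool_rot: [1.175, 1.231, -1.175]
contact_force: [0.1, -0.2, -4.1]
finger_gap: 0.0592
```

Request:
{"op": "apply_moves", "data": {
  "deltas": [
    [0.3, [0.025, 0, 0], [0, 0, 0]],
    [0.3, [0.045, 0, 0], [0, 0, 0]],
    [0.3, [0.055, 0, 0], [0, 0, 0]],
    [0.3, [0.055, 0, 0], [0, 0, 0]]
  ]
}}

```text
time_s: 60.4
position: [0.5877, 0.2846, 0.034]
tool_rot: [1.175, 1.231, -1.175]
contact_force: [-0.1, -0.6, -4.3]
finger_gap: 0.059
```

Request:
{"op": "apply_moves", "data": {
  "deltas": [
    [0.3, [0.005, 0, 0], [0, 0, 0]],
    [0.3, [0.008, 0, 0], [0, 0, 0]],
    [0.3, [0.008, 0, 0], [0, 0, 0]]
  ]
}}

```text
time_s: 60.7
position: [0.5878, 0.2847, 0.0338]
tool_rot: [1.175, 1.23, -1.175]
contact_force: [-2.7, -2.3, 5.5]
finger_gap: 0.0588
```

Request:
{"op": "apply_moves", "data": {
  "deltas": [
    [0.3, [0.003, 0, 0], [0, 0, 0]],
    [0.3, [0.006, 0, 0], [0, 0, 0]],
    [0.3, [0.006, 0, 0], [0, 0, 0]]
  ]
}}

```text
time_s: 61.0
position: [0.5878, 0.2847, 0.0338]
tool_rot: [1.175, 1.23, -1.175]
contact_force: [-4.1, -2.3, 11.3]
finger_gap: 0.0591
```

Request:
{"op": "apply_moves", "data": {
  "deltas": [
    [0.3, [-0.008, 0, 0], [0, 0, 0]],
    [0.66, [-0.008, 0, 0], [0, 0, 0]],
    [0.7, [-0.008, 0, 0], [0, 0, 0]],
    [0.8, [-0.008, 0, 0], [0, 0, 0]],
    [0.8, [-0.008, 0, 0], [0, 0, 0]],
    [0.8, [-0.008, 0, 0], [0, 0, 0]],
    [0.8, [-0.2, 0, 0], [0, 0, 0]],
    [0.8, [-0.5, 0, 0], [0, 0, 0]],
    [0.8, [-0.95, 0, 0], [0, 0, 0]],
    [0.8, [-0.95, 0, 0], [0, 0, 0]]
  ]
}}

```text
time_s: 62.0
position: [0.5903, 0.2865, 0.1331]
tool_rot: [1.182, 1.228, -1.168]
contact_force: [-0.1, 1.5, 0.0]
finger_gap: 0.0744
```

Request:
{"op": "apply_moves", "data": {
  "deltas": [
    [0.8, [-0.4, 0, 0.4], [0, 0, 0]],
    [0.8, [-0.8, 0, 0.8], [0, 0, 0]],
    [0.8, [-0.8, 0, 0.8], [0, 0, 0]],
    [0.8, [-0.8, 0, 0.8], [0, 0, 0]],
    [0.8, [-0.8, 0, 0.8], [0, 0, 0]]
  ]
}}

```text
time_s: 62.5
position: [0.591, 0.2055, 0.2069]
tool_rot: [1.175, 1.232, -1.175]
contact_force: [-0.8, 0.3, 0.6]
finger_gap: 0.0745
```

Run:
```python
from h import *
s=snapshot("wrist"); T=s["extrinsics"]; print(cur()[0])
def fproj(P):
    p=(P-T[:3,3])@T[:3,:3]; r=np.linalg.norm(p[:,:2],axis=1); th=np.arctan2(r,p[:,2]); k=s["fx"]*th/r
    return np.c_[s["cx"]+p[:,0]*k,s["cy"]+p[:,1]*k]
c=np.radians(92.6); e=np.array([np.cos(c),np.sin(c)]); f=np.array([e[1],-e[0]]); o=np.array([.588,.283])
g=cv2.cvtColor(s["img"],cv2.COLOR_BGR2GRAY).astype(np.float32)
def edges(d,p,z,off,thr=4):
    a=np.arange(-.09,.09,.0005); acc=[]
    for k in off:
        uv=fproj(np.c_[o+a[:,None]*d+k*p,np.full(len(a),z)]).astype(np.float32); acc.append(cv2.remap(g,uv[None,:,0],uv[None,:,1],cv2.INTER_LINEAR)[0])
    gr=np.gradient(cv2.GaussianBlur(np.median(acc,0)[None],(5,1),0)[0])
    return [(float(round(a[k]*1000,1)),round(float(gr[k]))) for k in range(2,len(a)-2) if abs(gr[k])>thr and abs(gr[k])==abs(gr[k-2:k+3]).max()]
for z in(.041,.023):
    print(z,"along",edges(e,f,z,np.linspace(-.02,.02,9))); print("  across@-35",edges(f,e,z,[-.04,-.035,-.03]),"@+35",edges(f,e,z,[.03,.035,.04]))
# everything else vs start
for n in("scene","side"):
    s1=snapshot(n); s0=dict(np.load(n+"0.npz")); d=(cv2.absdiff(s1["img"],s0["img"]).max(2)>60)&(abs(s1["range_z"]-s0["range_z"])>.012)
    k,l,st,ct=cv2.connectedComponentsWithStats(d.astype(np.uint8)); print(n,[(ct[i].round().tolist(),int(st[i,4])) for i in range(1,k) if st[i,4]>40])
    w=cloud(s1); 
    for k,b in dict(tray=((322,98,400,162),(208,162,262,212)),bin=((175,285,278,380),(318,300,416,390))).items():
        bb=b[n=="side"]; u0,v0,u1,v1=bb; h=cv2.cvtColor(s1["img"][v0:v1,u0:u1],cv2.COLOR_BGR2HSV); print("  ",k,"brown/dark px",int((h[...,2]<110).sum()),"yellow",int(((h[...,0]>20)&(h[...,0]<32)&(h[...,1]>140)&(h[...,2]>110)).sum()))
```

```text
[0.5907 0.206  0.2065]
0.041 along [(-75.5, 6), (-56.0, -22), (-53.0, 34), (-31.5, -11), (-24.0, 13), (-19.0, -11), (56.5, -32), (61.5, 21), (81.0, -4)]
  across@-35 [(-60.5, -7), (-58.0, 10), (-33.5, -23), (-29.5, 36), (30.5, -40), (36.0, 24), (60.5, -9), (62.5, 6)] @+35 [(-58.5, 6), (-34.0, -18), (-29.0, 32), (30.5, -34), (36.0, 19), (60.5, -4)]
0.023 along [(-79.5, 6), (-59.0, -21), (-56.0, 34), (-33.5, -11), (-25.5, 13), (-20.0, -10), (59.5, -31), (64.5, 21)]
  across@-35 [(-64.0, -7), (-61.5, 11), (-35.5, -22), (-31.0, 36), (32.0, -40), (38.0, 22), (63.5, -8), (66.0, 4)] @+35 [(-61.5, 6), (-35.5, -17), (-31.0, 30), (32.0, -34), (38.0, 18), (63.5, -4)]
scene [([55.0, 10.0], 886), ([155.0, 20.0], 658), ([402.0, 2.0], 138), ([412.0, 64.0], 5803), ([114.0, 31.0], 205), ([378.0, 123.0], 153), ([347.0, 134.0], 103), ([358.0, 141.0], 111), ([403.0, 174.0], 713), ([330.0, 200.0], 110), ([291.0, 238.0], 75), ([384.0, 255.0], 131), ([196.0, 293.0], 171), ([221.0, 327.0], 573), ([231.0, 345.0], 562)]
   tray brown/dark px 3003 yellow 1
   bin brown/dark px 1372 yellow 129
side [([52.0, 56.0], 5586), ([317.0, 57.0], 4125), ([6.0, 54.0], 952), ([277.0, 84.0], 148), ([6.0, 133.0], 85), ([41.0, 147.0], 129), ([53.0, 156.0], 41), ([307.0, 188.0], 398), ([293.0, 214.0], 62), ([285.0, 221.0], 192), ([366.0, 230.0], 126), ([314.0, 259.0], 556), ([351.0, 346.0], 708), ([379.0, 345.0], 651), ([25.0, 421.0], 6036), ([242.0, 353.0], 103), ([289.0, 352.0], 319), ([239.0, 370.0], 64), ([253.0, 382.0], 94)]
   tray brown/dark px 783 yellow 0
   bin brown/dark px 1110 yellow 135
```

```bash
python3 -c "
from station import *
print(state()['time_s']); print(sign_off())"
```

```text
62.65
the job is handed in; nothing more can be done
None
```

The job is done and handed in at 62.65 s. There was no verdict to read back.

- **Tools:** four were present. Both files are in the wooden tray and both ring clamps are in the steel bin. Wrist and overall pictures taken after the drops showed them lying flat.
- **Blank:** I slid the top blank off the stack with two fingers. The two blanks below had not moved when I checked after the slide. I pushed it against the side fence and then the back fence at about 20 N each, and the wrist picture showed it flush in the corner.
- **Placing:** I laid it on the rubber pad with the long sides parallel. The first check showed it about 2.5 mm short along the pad. I picked it up, corrected that and set it down again.

**Last checks:**
- The blank is about 1 mm off centre along the pad and 0.5–0.75 mm across. The calibration is good to about 2 mm.
- Compared with the start, the pictures changed only at the tools, stack, deck, tray, bin, bed and the robot arm itself. None of the bystanders shows a change.
- **Disagreement:** before the correction, the overhead and side cameras put the blank 1 to 4 mm short, while the wrist camera said 2.5 mm. I went by the wrist camera, which was straight above.
- **Not seen:** the picture limit was reached, so I checked the final placing by measurement only.

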